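Proof-pull the board extractors on the bench pull gauge

TASK

Proof-pull every board extractor standing in the black holder, in the order red, yellow, blue, white (some may be missing): draw it out, slip its shank into the slot of the pull gauge's fork with the foot under the prongs, pull straight up until the red pointer is level with the green mark, hold it there for two seconds without overpulling, then ease the fork back home without letting it snap. Stand each passed extractor foot down in an empty pocket of the blue holder, which may get knocked aside meanwhile; leave the mug, meter and circuit board alone.

Things in the scene. Friction and masses are not known exactly. Their poses are not given: they have to be found in the camera images.
- gauge: Bench pull gauge, screwed down: grey base plate 110 x 170 mm, 10 mm thick, with an aluminium column (16 x 26 mm, top 150 mm above the table) at its local +y end, 98 mm from the origin. Origin: on the table, straight below the centre of the fork's slot; z up; local x is the direction of the slot (the slot is open towards local -x).
- fork: Steel fork on a sprung slide that runs straight up, 0 to 70 mm. Two prongs 10 mm wide and thick; 18 mm slot between them, open at local x = -24 mm, closed at +18 mm, where an arm runs to the column (+y). Origin: centre of the slot, level with the prongs' undersides, at home 40 mm above the table (30 mm above the base plate). Axes as the gauge.
- pointer (a point): Middle of the red pointer bar (90 x 14 x 4 mm, along local x) that rides with the fork beside the column, level with the prongs' undersides: world z 0.040 at home. The spring pulls the fork down with 3 N at home, 1.5 N more per 10 mm, plus its weight 1.5 N; let go, it snaps home.
- mark (a point): Middle of the green mark bar (90 x 14 x 4 mm, along local x) on the column, on the pointer's outer side; it is set anew each start, 25 to 45 mm above the pointer's home, and stays there. The pull is right when the red pointer (pointer) is level with it.
- rack: Black holder, fixed, where the extractors stand at first: 220 x 56 mm, 60 mm high, four square upright pockets 40 x 40 mm in a row along its local x, pocket centres at x = -78, -26, +26, +78 mm, pocket floor 6 mm above the table. Origin: centre of its underside; z up.
- tray: Blue holder for passed extractors, same shape and sizes as the black one (four pockets 40 x 40 mm at local x = -78, -26, +26, +78 mm, floor 6 mm up, walls to 60 mm), loose on the table, about 0.9 kg, all pockets empty at first. Origin: centre of its underside; z up.
- mug: White mug, 80 mm wide, 90 mm high; a bystander. Origin: centre of its underside.
- meter: Yellow multimeter lying flat, 75 x 150 x 30 mm; a bystander. Origin: centre of its underside.
- pcb: Green circuit board module lying flat, 70 x 100 mm, 25 mm high; a bystander. Origin: centre of its underside.
- red: Circuit board extractor with red handle, 138 mm tall, 0.11 kg, may be absent. Upright, from the bottom: round steel foot 30 mm across and 8 mm thick, shank 10 mm thick up to 75 mm with a round black guard 30 mm across from 44 to 50 mm, square handle 22 x 22 mm from 74 to 134 mm, black cap. Origin: centre of the foot's underside; z up along the shank, x and y square to the handle's faces.
- red_foot (a point): Centre of the top face of the red extractor's foot (8 mm above its origin), the face that bears on the fork's underside when pulled.
- yellow: Circuit board extractor with yellow handle, 138 mm tall, 0.11 kg, may be absent. Upright, from the bottom: round steel foot 30 mm across and 8 mm thick, shank 10 mm thick up to 75 mm with a round black guard 30 mm across from 44 to 50 mm, square handle 22 x 22 mm from 74 to 134 mm, black cap. Origin: centre of the foot's underside; z up along the shank, x and y square to the handle's faces.
- yellow_foot (a point): Centre of the top face of the yellow extractor's foot (8 mm above its origin), the face that bears on the fork's underside when pulled.
- blue: Circuit board extractor with blue handle, 138 mm tall, 0.11 kg, may be absent. Upright, from the bottom: round steel foot 30 mm across and 8 mm thick, shank 10 mm thick up to 75 mm with a round black guard 30 mm across from 44 to 50 mm, square handle 22 x 22 mm from 74 to 134 mm, black cap. Origin: centre of the foot's underside; z up along the shank, x and y square to the handle's faces.
- blue_foot (a point): Centre of the top face of the blue extractor's foot (8 mm above its origin), the face that bears on the fork's underside when pulled.
- white: Circuit board extractor with white handle, 138 mm tall, 0.11 kg, may be absent. Upright, from the bottom: round steel foot 30 mm across and 8 mm thick, shank 10 mm thick up to 75 mm with a round black guard 30 mm across from 44 to 50 mm, square handle 22 x 22 mm from 74 to 134 mm, black cap. Origin: centre of the foot's underside; z up along the shank, x and y square to the handle's faces.
- white_foot (a point): Centre of the top face of the white extractor's foot (8 mm above its origin), the face that bears on the fork's underside when pulled.
Not all that is in view belongs to the job. Leave any orange look-alike of the blue alone.

How it is judged:
By the outcome, as a careful person would: the job done as asked, in the order asked, and still so for the second after the job is handed in, with the robot touching nothing.
Of red, yellow, blue, white only 3 to 4 are there at a start; the rules pass over those that are not, and their reading is None.
At some moment in a run one of tray may be knocked a few centimetres aside while the robot is not near it.
It also fails if it takes over 210 s, if anything falls off the work surface, if the arm or the gripper's body presses on something with over 40 N, if the wrist force passes 120 N, or if a joint passes its speed limit or range.

ROBOT

A 6-joint arm with a two-finger parallel gripper is mounted at the origin on the work surface. World frame = base frame: x ahead of the robot, y to its left, z up, the work surface at z = 0. Lengths are in m, angles in degrees, forces in N, time in s.
With the tool pointing down it reaches from about 0.25 to 0.725 m from the base axis. Payload 9.7 kg.
Tool frame: the origin (TCP) lies on the centre line of the jaws, within the pads' length; the fingertips stand tip_extent ahead of it and the grasp point (between the pads) lies 3 mm ahead of it (tip_extent is the distance from the TCP to the fingertips, in m); z points along the fingers, y is the line along which they close (so a half turn about z gives the same grasp; the last joint's range is limited). The gripper opens to 85 mm and grips with 20 to 120 N. Pads are 22 mm wide; open, the fingers measure 114 mm over their backs; the gripper's body (76 mm by 85 mm) begins 54 mm behind the grasp point. The pads swing forward as they close: fully open they stand 13 mm farther back than shut.
Start: joints at [-75.63, 4.979, 10.078, 95.1, 0, 90], TCP at [0.136, -0.533, 0.253] pointing down, gripper open.
Joint ranges: [-179.16, 179.16], [-48.56, 103.87], [-65.8, 70.77], [-126.05, 130.52], [-82.76, 87.17], [-180, 180]. Speed limits (degrees/s): [127.2, 127.2, 147.25, 180, 180, 180].

INTERFACE

Orientations are given as [roll, pitch, yaw] about the fixed x, y, z axes, in that order (R = Rz(yaw) Ry(pitch) Rx(roll)).
In Python, from workcell import * gives the robot as it stands.
- The arm moves only by the tool servo_tool, never from a script. Its argument "rows" is a list of rows, each an object with "offset": the shift along the tool's x, y, z as a fraction of full scale, a list of three; "yaw": the turn about the tool's z as a fraction of full scale; "claw": the closure, from 0 (fully open) to 1 (shut). A call has 1 to 12 rows; each row is the pose to reach, as a shift and turn from the pose commanded when the call began, along the tool's axes at that moment, turning the shorter way round; what a row does not reach only later rows make up. Full scale, the value 1, is 0.1 m for a shift and pi rad for a turn. A row lasts 1/8 s, in which the tool goes at most 62.5 mm and 10.7 degrees, less where a joint would pass 70% of its speed; a pose out of reach is approached as far as the arm can. A call with a number of a shift or a turn outside -1 to 1 is refused whole. A call with a gripper value outside its range is refused whole. The fingers move at their own pace and stop on an object; "squeeze" is the grip in N (left out, the last holds). Time passes only in rows, so rows that repeat a pose let the fingers close. It gives the time, the measured TCP pose, the force, the opening and the grip force at its end, in the units of the state.
- get_obs(): the state, without advancing time (a new reading comes with each control period).
- camera(name): name is "scene" or "top" or "wrist"; returns (picture, depth): 384x512x3 uint8, red, green, blue; 384x512 float32, m along the optical axis (not along the pixel's ray), 0 where there is no reading.
- camera_info(name): a dict with "fx", "fy", "cx", "cy" (pixels), "cam_to_world" (4x4, takes a point from camera to world coordinates); the wrist camera has in their place "hand_eye" (4x4, takes a point from camera to tool coordinates, whose origin is the TCP and whose axes are the flange's). Camera axes: x right, y up, looking along -z (the intrinsics and any distortion apply to the point x, -y, -z); pixel columns grow to the right and rows downward; lengths in m; the calibration is good to about 2 mm. A picture is of the moment at which its call begins: read the wrist's pose just before it. camera_info takes no time and is no camera call.
- job_done(): hands the job in; it is judged then, once.
The state is a dict: "time": time; "q": joint angles; "qd": joint speeds; "joint_efforts": joint torques, N m; "ee_pos": TCP position; "tcp_rot": TCP orientation; "wrist_force": force on the tool from outside, world axes, zero at the start; "torque": the same for the moment, N m; "opening": finger opening in m; "grasp_force": force on a finger pad.
Only numpy, scipy, OpenCV 4.12 (cv2) and the standard library are available. Lean on these libraries where they do the work, as an engineer would, in place of code of your own. Each camera call takes 0.05 s, during which the arm holds its last target. There are 200 camera calls.

## Working session

There is one attempt and no reset: what is moved stays moved. The work goes in short steps, Python scripts to look and compute and a tool call to move; the robot and the scene stay as the last step left them, time stands still between calls to the robot, and variables do not carry over. Pictures are saved under pics/ and viewed, at most 14 in all, crops included, and the job is handed in when it is done.

Besides the shell and the picture viewer there is one more tool, called after "Call:" by a JSON object that holds its "op" and its "data". servo_tool: Moves the arm, as the interface text tells. Its arguments: {"type":"object","properties":{"rows":{"type":"array"},"squeeze":{"type":"number"}},"required":["rows"]}

```bash
ls; mkdir -p pics; cat > h.py <<'E'
from workcell import *
import numpy as np, cv2
from scipy.spatial.transform import Rotation as R
def snap(n,f):
    p,d=camera(n); cv2.imwrite(f'pics/{f}.png',p[:,:,::-1]); np.save(f'pics/{f}.npy',d); return p,d
def cam2w(n,o=None):
    i=camera_info(n)
    if n!='wrist': return i,np.array(i['cam_to_world'])
    T=np.eye(4);T[:3,:3]=R.from_euler('xyz',o['tcp_rot'],degrees=True).as_matrix();T[:3,3]=o['ee_pos']
    return i,T@np.array(i['hand_eye'])
def ray(n,u,v,o=None):
    i,T=cam2w(n,o)
    return T[:3,3],T[:3,:3]@np.array([(u-i['cx'])/i['fx'],-(v-i['cy'])/i['fy'],-1.])
def atz(n,u,v,z,o=None):
    c,r=ray(n,u,v,o); return c+r*(z-c[2])/r[2]
def atd(n,u,v,d,o=None):
    c,r=ray(n,u,v,o); return c+r*d[int(v),int(u)]
def cloud(n,d,o=None):
    i,T=cam2w(n,o); v,u=np.mgrid[:d.shape[0],:d.shape[1]]
    r=np.stack([(u-i['cx'])/i['fx'],-(v-i['cy'])/i['fy'],-np.ones(u.shape)],-1)*d[...,None]
    return r@T[:3,:3].T+T[:3,3]
E
python3 - <<'E'
from h import *
np.set_printoptions(precision=4,suppress=True)
print(get_obs())
for n in('top','scene','wrist'): snap(n,n+'0'); print(camera_info(n))
E
```

```text
pics
{'time': 0.0, 'q': array([-75.6316,   5.0089,  10.034 ,  95.1011,   0.0002,  90.0006]), 'qd': array([ 0.097 ,  0.035 ,  0.0312,  0.0533, -0.007 ,  0.0679]), 'joint_efforts': array([  0.0005, -52.0386,  46.4806,   0.0163,  -0.0001,   0.    ]), 'ee_pos': array([ 0.1364, -0.5326,  0.2526]), 'tcp_rot': array([-179.9239,   -0.0002,   14.3678]), 'wrist_force': array([ 0.3542,  0.2615, -0.3322]), 'torque': array([ 0.0446, -0.0258, -0.0123]), 'grasp_force': 0.0, 'opening': 0.08560011091129509}
{'fx': 457.38293942012757, 'fy': 457.38293942012757, 'cx': 257.9457782073753, 'cy': 191.9454837886433, 'cam_to_world': array([[ 0.0677,  0.9719, -0.2253,  0.3603],
       [-0.9977,  0.0644, -0.0217,  0.0072],
       [-0.0066,  0.2263,  0.974 ,  1.1258],
       [ 0.    ,  0.    ,  0.    ,  1.    ]])}
{'fx': 381.96591242907135, 'fy': 381.96591242907135, 'cx': 258.38978138960647, 'cy': 183.83371345862602, 'cam_to_world': array([[-0.4517, -0.5601,  0.6945,  1.2141],
       [ 0.892 , -0.2693,  0.363 ,  0.3289],
       [-0.0163,  0.7835,  0.6212,  0.5775],
       [ 0.    ,  0.    ,  0.    ,  1.    ]])}
{'fx': 330.9517339308716, 'fy': 330.9517339308716, 'cx': 250.8966682594485, 'cy': 187.13511868200442, 'hand_eye': array([[-0.0006,  0.9614,  0.2752,  0.0695],
       [ 1.    ,  0.0005,  0.0004, -0.    ],
       [ 0.0002,  0.2752, -0.9614, -0.1198],
       [ 0.    ,  0.    ,  0.    ,  1.    ]])}
```

View pics/top0.png

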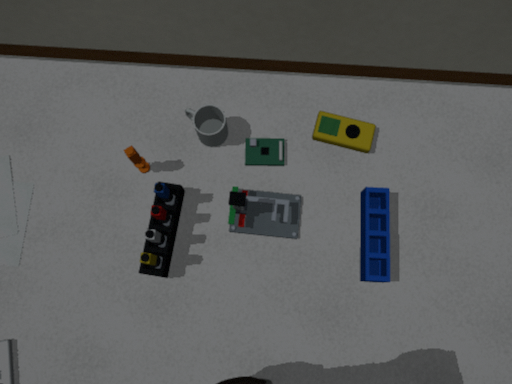

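View pics/scene0.png

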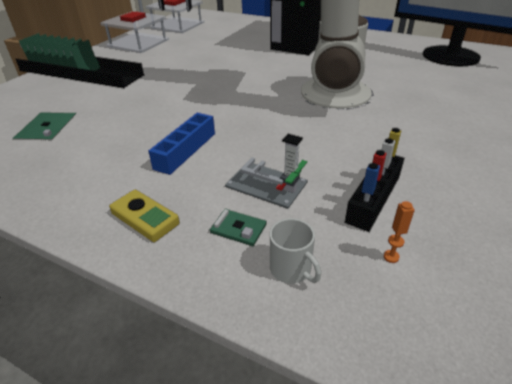

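Top: the blue (163,190), red (158,212), white (153,236), yellow (149,259) extractors stand in the black rack. The lone orange extractor (137,159) is the look-alike to leave alone. The gauge is at (265,213) and the tray at (375,235).

```bash
python3 - <<'E'
from h import *
np.set_printoptions(precision=4,suppress=True)
p=cv2.imread('pics/top0.png'); d=np.load('pics/top0.npy'); X=cloud('top',d)
a=cv2.resize(p[175:285,125:195],None,fx=5,fy=5,interpolation=cv2.INTER_CUBIC)
b=cv2.resize(p[175:250,220:310],None,fx=5,fy=5,interpolation=cv2.INTER_CUBIC)
im=np.zeros((550,800,3),np.uint8); im[:550,:350]=a; im[:375,350:800]=b
cv2.imwrite('pics/c1.png',np.clip(im*1.5,0,255).astype(np.uint8))
def rect(m,name):
    q=X[m][:,:2].astype(np.float32); c,s,an=cv2.minAreaRect(q); print(name,m.sum(),np.array(c),np.array(s),an, 'bbox',q.min(0),q.max(0))
v,u=np.mgrid[:384,:512]
def box(u0,u1,v0,v1): return (u>=u0)&(u<u1)&(v>=v0)&(v<v1)
Z=X[...,2]
print('table z',np.median(Z[300:320,200:300]))
rect(box(130,195,175,285)&(abs(Z-.06)<.006),'rack')
rect(box(350,400,175,295)&(abs(Z-.06)<.006),'tray')
rect(box(222,310,180,245)&(abs(Z-.01)<.004),'base')
for n,(uu,vv) in dict(blue=(163,190),red=(158,212),white=(153,236),yellow=(149,259)).items():
    m=box(uu-12,uu+12,vv-10,vv+10)&(Z>.12); rect(m,n); print(np.median(X[m],0))
m=box(225,250,185,215)&(Z>.135); rect(m,'col'); print(Z[m].max())
m=box(265,300,190,230)&(Z>.03)&(Z<.07); rect(m,'fork'); print(np.median(Z[m]))
E
```

```text
table z 0.0012648103681854872
rack 1184 [0.5067 0.2563] [0.0579 0.2208] 84.88947296142578 bbox [0.3945 0.2192] [0.6185 0.294 ]
tray 1224 [ 0.5284 -0.2527] [0.2206 0.0579] 1.1462409496307373 bbox [ 0.4179 -0.2829] [ 0.6391 -0.2227]
base 1876 [0.571 0.01 ] [0.1591 0.2162] 4.790611743927002 bbox [ 0.4828 -0.0989] [0.658  0.1167]
blue 126 [0.4819 0.1292] [0.3436 0.0268] 49.54952621459961 bbox [0.3603 0.0072] [0.596  0.2605]
[0.5827 0.2477 0.1423]
red 130 [0.5334 0.2517] [0.0225 0.0226] 88.84098815917969 bbox [0.5222 0.2403] [0.5447 0.2631]
[0.5318 0.2489 0.1417]
white 131 [0.429  0.1359] [0.2908 0.0263] 67.05513763427734 bbox [0.3603 0.0072] [0.4907 0.2688]
[0.4788 0.2552 0.1423]
yellow 133 [0.4019 0.139 ] [0.2753 0.0243] 77.50466918945312 bbox [0.3603 0.0072] [0.4401 0.2737]
[0.4286 0.2589 0.1428]
col 235 [0.4711 0.0529] [0.2362 0.0408] 12.613027572631836 bbox [0.3603 0.0072] [0.5852 0.0929]
1.1257965013272002
fork 279 [ 0.5696 -0.0138] [0.0566 0.0543] 87.6534194946289 bbox [ 0.5413 -0.0426] [0.5978 0.0134]
0.05171830749081363
```

View pics/c1.png

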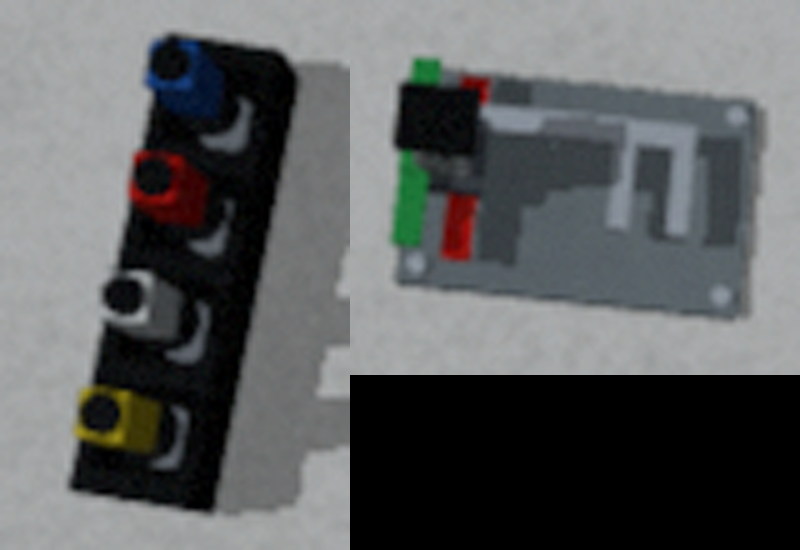

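```bash
python3 - <<'E'
from h import *
import workcell; print([x for x in dir(workcell) if not x.startswith('_')])
np.set_printoptions(precision=4,suppress=True)
for n,bx in (('top',(225,250,180,235)),('scene',(265,320,125,210))):
    p=cv2.imread(f'pics/{n}0.png').astype(int); d=np.load(f'pics/{n}0.npy'); X=cloud(n,d)
    v,u=np.mgrid[:384,:512]; B=(u>=bx[0])&(u<bx[1])&(v>=bx[2])&(v<bx[3])&(d>0)
    b,g,r=p[...,0],p[...,1],p[...,2]
    for c,m in (('red',(r>90)&(g<60)&(b<60)),('green',(g>80)&(r<70)&(b<90))):
        q=X[m&B]; 
        print(n,c,len(q),'med',np.median(q,0)); print(np.percentile(q,[5,25,50,75,95],axis=0))
    # erosion-based interior z histogram
p=cv2.imread('pics/scene0.png')
cv2.imwrite('pics/c2.png',cv2.resize(p[125:215,220:320],None,fx=6,fy=6,interpolation=cv2.INTER_CUBIC))
E
```

```text
['PlanningError', 'camera', 'camera_info', 'get_obs', 'job_done', 'tip_extent']
top red 8 med [0.5333 0.0621 0.0425]
[[0.5274 0.0615 0.0415]
 [0.529  0.0618 0.0417]
 [0.5333 0.0621 0.0425]
 [0.5376 0.0625 0.0441]
 [0.5413 0.0635 0.0461]]
top green 25 med [0.5442 0.0932 0.0725]
[[0.5278 0.0849 0.0693]
 [0.5325 0.091  0.0716]
 [0.5442 0.0932 0.0725]
 [0.565  0.0945 0.074 ]
 [0.612  0.0956 0.0764]]
scene red 36 med [0.6049 0.0646 0.0434]
[[0.5874 0.0524 0.0334]
 [0.5983 0.0604 0.0424]
 [0.6049 0.0646 0.0434]
 [0.6091 0.068  0.0442]
 [0.6116 0.07   0.0449]]
scene green 137 med [0.5813 0.0888 0.0721]
[[0.5328 0.0804 0.0691]
 [0.5636 0.0852 0.0713]
 [0.5813 0.0888 0.0721]
 [0.5975 0.0921 0.0732]
 [0.6113 0.0942 0.0763]]
```

View pics/c2.png

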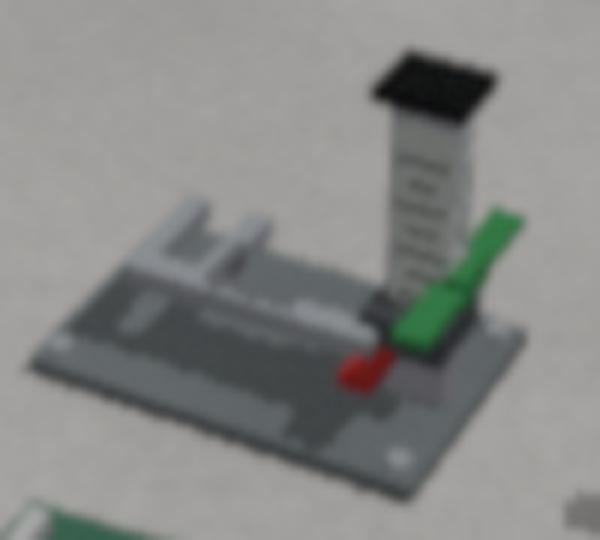

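Call:
{"op": "servo_tool", "data": {"rows": [{"offset":[0.4,-0.4,-0.4],"yaw":0,"claw":0},{"offset":[0.98,-0.89,-0.9],"yaw":0,"claw":0},{"offset":[0.98,-0.89,-0.9],"yaw":0,"claw":0},{"offset":[0.98,-0.89,-0.9],"yaw":0,"claw":0}]}}

```text
time: 0.65
ee_pos: [0.2103, -0.4214, 0.3451]
tcp_rot: [179.8, -0.0, 14.5]
wrist_force: [-0.0, -0.9, -0.7]
opening: 0.0852
grasp_force: 0.0
```

Call:
{"op": "servo_tool", "data": {"rows": [{"offset":[0.45,-0.41,0],"yaw":0,"claw":0},{"offset":[0.98,-0.89,0],"yaw":0,"claw":0},{"offset":[0.98,-0.89,0],"yaw":0,"claw":0}]}}

```text
time: 1.02
ee_pos: [0.2832, -0.31, 0.3426]
tcp_rot: [-180.0, 0.0, 14.6]
wrist_force: [-1.0, -0.9, -0.3]
opening: 0.0854
grasp_force: 0.0
```

Call:
{"op": "servo_tool", "data": {"rows": [{"offset":[0.45,-0.41,0],"yaw":0,"claw":0},{"offset":[0.98,-0.89,0],"yaw":0,"claw":0},{"offset":[0.98,-0.89,0],"yaw":0,"claw":0}]}}

```text
time: 1.4
ee_pos: [0.3563, -0.1997, 0.3423]
tcp_rot: [-179.9, 0.0, 14.6]
wrist_force: [-0.1, -0.9, -0.7]
opening: 0.0853
grasp_force: 0.0
```

Call:
{"op": "servo_tool", "data": {"rows": [{"offset":[0.45,-0.41,0],"yaw":0,"claw":0},{"offset":[0.98,-0.89,0],"yaw":0,"claw":0},{"offset":[0.98,-0.89,0],"yaw":0,"claw":0}]}}

```text
time: 1.78
ee_pos: [0.4293, -0.0895, 0.342]
tcp_rot: [-180.0, 0.1, 14.5]
wrist_force: [-0.0, -1.2, 0.2]
opening: 0.0851
grasp_force: 0.0
```

Call:
{"op": "servo_tool", "data": {"rows": [{"offset":[0.4,-0.4,0],"yaw":0.05,"claw":0},{"offset":[0.7,-0.89,0],"yaw":0.097,"claw":0},{"offset":[0.7,-0.89,0],"yaw":0.097,"claw":0},{"offset":[0.7,-0.89,0],"yaw":0.097,"claw":0},{"offset":[0.7,-0.89,0],"yaw":0.097,"claw":0}]}}

```text
time: 2.4
ee_pos: [0.4727, -0.01, 0.3434]
tcp_rot: [-179.1, 0.0, -1.6]
wrist_force: [0.5, -0.7, 0.5]
opening: 0.0856
grasp_force: 0.0
```

```bash
python3 - <<'E'
from h import *
import workcell
np.set_printoptions(precision=4,suppress=True)
o=get_obs(); print(workcell.tip_extent,o); p,d=snap('wrist','w1'); np.save('pics/w1o.npy',o,allow_pickle=True)
cv2.imwrite('pics/w1b.png',np.clip(cv2.resize(p[:,:,::-1],None,fx=1.5,fy=1.5,interpolation=cv2.INTER_CUBIC)*1.3,0,255).astype(np.uint8))
E
```

```text
0.022 {'time': 2.4, 'q': array([ -1.701 ,  -2.495 ,  12.7141, 105.2148,   0.886 , 179.9385]), 'qd': array([ 0.3259, -0.22  ,  0.0738, -0.0124,  0.181 ,  0.0407]), 'joint_efforts': array([  0.2148, -41.2353,  44.3571,  -0.0222,   0.0491,  -0.0075]), 'ee_pos': array([ 0.4727, -0.01  ,  0.3434]), 'tcp_rot': array([-179.114 ,    0.0047,   -1.6395]), 'wrist_force': array([ 0.4998, -0.7012,  0.504 ]), 'torque': array([ 0.0187, -0.0079, -0.0568]), 'grasp_force': 0.0, 'opening': 0.08561257838846216}
```

View pics/w1b.png

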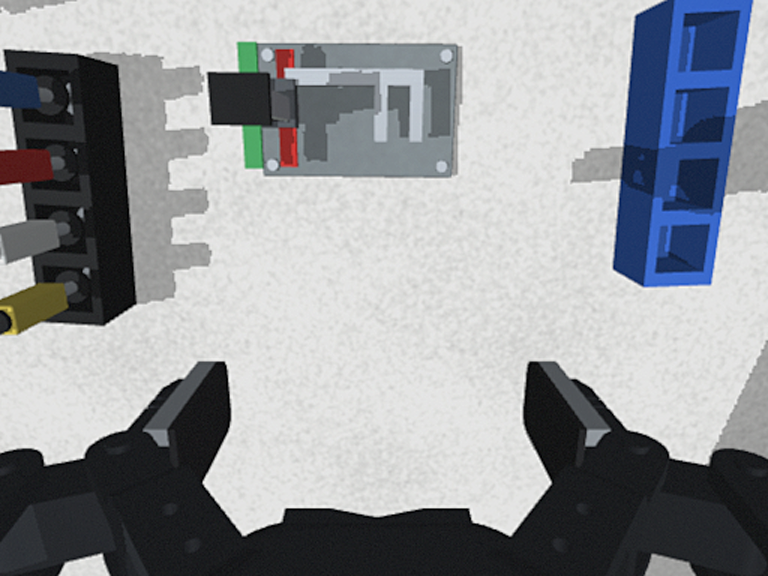

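```bash
cat > m1.py <<'E'
from h import *
np.set_printoptions(precision=4,suppress=True)
o=np.load('pics/w1o.npy',allow_pickle=True).item(); d=np.load('pics/w1.npy'); p=cv2.imread('pics/w1.png').astype(int)
X=cloud('wrist',d,o); Z=X[...,2]; v,u=np.mgrid[:384,:512]
b,g,r=p[...,0],p[...,1],p[...,2]
def box(u0,u1,v0,v1): return (u>=u0)&(u<u1)&(v>=v0)&(v<v1)&(d>0)
def rect(m,name):
    q=X[m][:,:2].astype(np.float32); c,s,an=cv2.minAreaRect(q); print(name,m.sum(),np.array(c),np.array(s),round(an,2),'z',np.median(Z[m]),'pct',np.percentile(q,[2,98],axis=0).ravel())
print('table',np.median(Z[220:240,200:300]))
rect(box(165,315,20,125)&(abs(Z-.01)<.005)&(abs(r-b)<40)&(g-r<30),'base')
rect(box(245,290,40,100)&(Z>.03)&(Z<.07),'fork')
rect(box(150,205,20,120)&(r>90)&(g<70)&(b<70),'red')
rect(box(150,205,20,120)&(g>80)&(r<80)&(b<120),'green')
rect(box(400,510,0,195)&(abs(Z-.06)<.004),'tray')
rect(box(0,95,20,220)&(abs(Z-.06)<.004),'rack')
# slot
for x in np.arange(.545,.60,.008):
    m=box(240,295,40,100)&(abs(X[...,0]-x)<.002)&(Z>.03)&(Z<.07); y=np.sort(X[m][:,1]); 
    if len(y): print(round(x,3),y.min(),y.max(), 'gap',[ (y[i],y[i+1]) for i in range(len(y)-1) if y[i+1]-y[i]>.008])
E
python3 m1.py
```

```text
table -0.0005242122985919528
base 8386 [0.5649 0.0099] [0.169  0.1101] 87.75 z 0.009366174954361567 pct [ 0.5116 -0.0718  0.6187  0.0896]
fork 1100 [ 0.5668 -0.0224] [0.0425 0.0537] 88.33 z 0.04931042686988771 pct [ 0.5407 -0.0436  0.5934 -0.0032]
red 467 [0.5668 0.0648] [0.0141 0.0901] 88.45 z 0.04131893670936887 pct [0.5235 0.057  0.6111 0.0722]
green 607 [0.5727 0.0734] [0.0403 0.0984] 87.43 z 0.0698143778480072 pct [0.525  0.0669 0.6185 0.094 ]
tray 4965 [ 0.524  -0.2546] [0.2177 0.0583] 0.79 z 0.059188858018013935 pct [ 0.4186 -0.2821  0.63   -0.2256]
rack 4186 [0.5033 0.2549] [0.058  0.2205] 84.78 z 0.05924161161451924 pct [0.3966 0.2201 0.6114 0.2839]
0.545 -0.0424910372865459 -0.005187413364866986 gap [(np.float64(-0.03282508136179047), np.float64(-0.014851875832571216))]
0.553 -0.04243709393187892 -0.005436366855167442 gap [(np.float64(-0.033140350801775714), np.float64(-0.015043862477826613))]
0.561 -0.04250220733686761 -0.00571301861451003 gap [(np.float64(-0.034124008107900755), np.float64(-0.015265366605255253))]
0.569 -0.04372617664778895 -0.005917597364588535 gap [(np.float64(-0.03423934324136265), np.float64(-0.015453419159850086))]
0.577 -0.04371441031531978 -0.006135099193765907 gap [(np.float64(-0.03434127755857703), np.float64(-0.01564202832431229))]
0.585 -0.04376305035759886 0.004148133938411446 gap []
0.593 -0.04376269724705401 0.0038483999395321055 gap []
```

Call:
{"op": "servo_tool", "data": {"rows": [{"offset":[0,0,0],"yaw":-0.05,"claw":0},{"offset":[0,0,0],"yaw":-0.5,"claw":0},{"offset":[0,0,0],"yaw":-0.5,"claw":0},{"offset":[0,0,0],"yaw":-0.5,"claw":0},{"offset":[0,0,0],"yaw":-0.5,"claw":0},{"offset":[0,0,0],"yaw":-0.5,"claw":0},{"offset":[0,0,0],"yaw":-0.5,"claw":0},{"offset":[0,0,0],"yaw":-0.5,"claw":0},{"offset":[0,0,0],"yaw":-0.5,"claw":0},{"offset":[0,0,0],"yaw":-0.5,"claw":0},{"offset":[0,0,0],"yaw":-0.5,"claw":0}]}}

```text
time: 3.82
ee_pos: [0.4729, -0.0089, 0.3434]
tcp_rot: [180.0, -0.9, 88.3]
wrist_force: [0.5, -0.3, 0.1]
opening: 0.0854
grasp_force: 0.0
```

Call:
{"op": "servo_tool", "data": {"rows": [{"offset":[0,0,0],"yaw":-0.05,"claw":0},{"offset":[0,0,0],"yaw":-0.482,"claw":0},{"offset":[0,0,0],"yaw":-0.482,"claw":0},{"offset":[0,0,0],"yaw":-0.482,"claw":0},{"offset":[0,0,0],"yaw":-0.482,"claw":0},{"offset":[0,0,0],"yaw":-0.482,"claw":0},{"offset":[0,0,0],"yaw":-0.482,"claw":0},{"offset":[0,0,0],"yaw":-0.482,"claw":0},{"offset":[0,0,0],"yaw":-0.482,"claw":0},{"offset":[0,0,0],"yaw":-0.482,"claw":0}]}}

```text
time: 5.08
ee_pos: [0.473, -0.0086, 0.3433]
tcp_rot: [179.1, -0.1, 175.2]
wrist_force: [0.7, 0.6, 0.5]
opening: 0.0852
grasp_force: 0.0
```

Call:
{"op": "servo_tool", "data": {"rows": [{"offset":[0,0.5,0],"yaw":0,"claw":0},{"offset":[0,1,0],"yaw":0,"claw":0},{"offset":[0,1,0],"yaw":0,"claw":0}]}}

```text
time: 5.45
ee_pos: [0.4813, 0.0936, 0.3445]
tcp_rot: [179.1, -0.1, 175.4]
wrist_force: [-0.1, 0.2, -0.7]
opening: 0.0852
grasp_force: 0.0
```

Call:
{"op": "servo_tool", "data": {"rows": [{"offset":[0,0.5,0],"yaw":0,"claw":0},{"offset":[0,1,0],"yaw":0,"claw":0},{"offset":[0,1,0],"yaw":0,"claw":0}]}}

```text
time: 5.82
ee_pos: [0.4896, 0.1926, 0.3457]
tcp_rot: [179.1, -0.1, 175.3]
wrist_force: [0.9, -0.6, -0.6]
opening: 0.0854
grasp_force: 0.0
```

Call:
{"op": "servo_tool", "data": {"rows": [{"offset":[0,0.4,0],"yaw":0,"claw":0},{"offset":[0,0.6,0],"yaw":0,"claw":0},{"offset":[0,0.6,0],"yaw":0,"claw":0},{"offset":[0,0.6,0],"yaw":0,"claw":0},{"offset":[0,0.6,0],"yaw":0,"claw":0}]}}

```text
time: 6.45
ee_pos: [0.4945, 0.2496, 0.3477]
tcp_rot: [179.1, -0.0, 175.2]
wrist_force: [0.4, 0.2, 0.8]
opening: 0.0852
grasp_force: 0.0
```

```bash
python3 - <<'E'
from h import *
np.set_printoptions(precision=4,suppress=True)
o=get_obs(); print(o['ee_pos'],o['tcp_rot'],o['q']); p,d=snap('wrist','w2'); np.save('pics/w2o.npy',o,allow_pickle=True)
cv2.imwrite('pics/w2b.png',np.clip(cv2.resize(p[:,:,::-1],None,fx=1.5,fy=1.5,interpolation=cv2.INTER_CUBIC)*1.3,0,255).astype(np.uint8))
X=cloud('wrist',d,o);Z=X[...,2]
m=(abs(Z-.06)<.004)&(d>0)&(abs(X[...,1]-.255)<.06)&(abs(X[...,0]-.505)<.14)
q=X[m][:,:2].astype(np.float32);print('rack',cv2.minAreaRect(q))
m=(Z>.125)&(Z<.16)&(d>0)&(abs(X[...,1]-.255)<.04)&(abs(X[...,0]-.505)<.14)
n,l,st,c=cv2.connectedComponentsWithStats(m.astype(np.uint8))
for k in range(1,n):
    if st[k,4]>30:
        q=X[(l==k)]; t=q[q[:,2]>np.percentile(q[:,2],60)]; print(c[k],st[k,4],'med',np.median(t,0),cv2.minAreaRect(q[:,:2].astype(np.float32)))
E
```

```text
[0.4945 0.2496 0.3477] [179.0912  -0.0413 175.2157] [ 26.4065   8.5886  24.8121 105.7882   0.7988  31.1942]
rack ((0.5045140385627747, 0.2539254426956177), (0.056063976138830185, 0.21961909532546997), 84.85713195800781)
[252.3041  94.8843] 536 med [0.4275 0.26   0.1435] ((0.42712488770484924, 0.259904682636261), (0.021814001724123955, 0.021789956837892532), 89.45979309082031)
[252.7756 147.4629] 499 med [0.4784 0.2558 0.1435] ((0.4784608781337738, 0.2561507225036621), (0.021960653364658356, 0.022197142243385315), 88.79118347167969)
[250.8449 197.1992] 477 med [0.5314 0.2495 0.1434] ((0.5313271284103394, 0.2494909167289734), (0.021913474425673485, 0.0226618479937315), 86.36314392089844)
[253.2688 241.4624] 465 med [0.5828 0.2481 0.1433] ((0.5824823975563049, 0.2481868863105774), (0.021866274997591972, 0.022659121081233025), 88.52021026611328)
```

View pics/w2b.png

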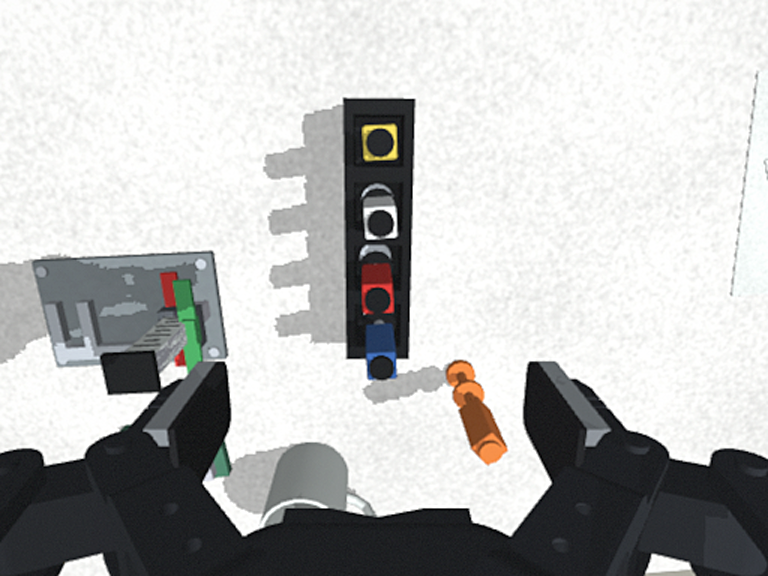

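```bash
cat >> h.py <<'E'
def go(*pts,yaw=None,rot=None,pos=None):
    "print offsets/yaw fractions from current pose to each (x,y,z)"
    o=get_obs(); M=R.from_euler('xyz',o['tcp_rot'] if rot is None else rot,degrees=True)
    p0=np.array(o['ee_pos'] if pos is None else pos)
    print('t',round(o['time'],2),'pos',np.round(o['ee_pos'],4),'rot',np.round(o['tcp_rot'],2),'F',np.round(o['wrist_force'],1),'q6',o['q'][5].round(1),'q5',o['q'][4].round(2),'op',round(o['opening'],4))
    for p in pts: print(p,'->',np.round(M.inv().apply(np.array(p)-p0)*10,3))
    if yaw is not None: print('yaw',round(-(((yaw-o['tcp_rot'][2]+180)%360)-180)/180,4))
E
python3 -c "
from h import *
go((.5313,.2495,.25),(.5313,.2495,.17),(.5313,.2495,.115),yaw=176)
import numpy as np
o=np.load('pics/w2o.npy',allow_pickle=True).item();d=np.load('pics/w2.npy');X=cloud('wrist',d,o)
print('orange',X[300,325],X[247,307])
"
```

```text
t 6.5 pos [0.4945 0.2497 0.3477] rot [ 1.7909e+02 -4.0000e-02  1.7522e+02] F [ 0.8 -0.1  0.2] q6 31.2 q5 0.8 op 0.0851
(0.5313, 0.2495, 0.25) -> [-0.368  0.013  0.977]
(0.5313, 0.2495, 0.17) -> [-0.368  0.     1.777]
(0.5313, 0.2495, 0.115) -> [-0.369 -0.008  2.327]
yaw -0.0043
orange [0.66093693 0.32452984 0.13787892] [0.65815528 0.3272089  0.00767661]
```

Call:
{"op": "servo_tool", "data": {"rows": [{"offset":[-0.37,0.01,0.5],"yaw":0,"claw":0},{"offset":[-0.37,0.01,0.98],"yaw":0,"claw":0},{"offset":[-0.37,0.01,0.98],"yaw":0,"claw":0},{"offset":[-0.37,0.01,0.98],"yaw":0,"claw":0}]}}

```text
time: 7.0
ee_pos: [0.5317, 0.2501, 0.2521]
tcp_rot: [179.0, 0.1, 175.3]
wrist_force: [0.4, -0.8, 1.2]
opening: 0.0855
grasp_force: 0.0
```

Call:
{"op": "servo_tool", "data": {"rows": [{"offset":[0,-0.01,0.4],"yaw":0,"claw":0.3},{"offset":[0,-0.01,0.8],"yaw":0,"claw":0.3},{"offset":[0,-0.01,0.8],"yaw":0,"claw":0.3}]}}

```text
time: 7.38
ee_pos: [0.531, 0.2503, 0.1698]
tcp_rot: [179.1, -0.1, 175.3]
wrist_force: [-0.2, -0.2, -0.3]
opening: 0.0597
grasp_force: 0.0
```

```bash
python3 -c "
from h import *
go((.5313,.2495,.115),yaw=176)"
```

```text
t 7.38 pos [0.531  0.2503 0.1698] rot [ 1.7911e+02 -1.0000e-01  1.7529e+02] F [-0.2 -0.2 -0.3] q6 29.6 q5 0.82 op 0.0597
(0.5313, 0.2495, 0.115) -> [-0.004 -0.016  0.548]
yaw -0.0039
```

Call:
{"op": "servo_tool", "data": {"rows": [{"offset":[0,-0.01,0.3],"yaw":0,"claw":0.3},{"offset":[0,-0.015,0.55],"yaw":0,"claw":0.3},{"offset":[0,-0.015,0.55],"yaw":0,"claw":0.3},{"offset":[0,-0.015,0.55],"yaw":0,"claw":1},{"offset":[0,-0.015,0.55],"yaw":0,"claw":1},{"offset":[0,-0.015,0.55],"yaw":0,"claw":1},{"offset":[0,-0.015,0.55],"yaw":0,"claw":1},{"offset":[0,-0.015,0.55],"yaw":0,"claw":1},{"offset":[0,-0.015,0.55],"yaw":0,"claw":1}], "squeeze": 80}}

```text
time: 8.5
ee_pos: [0.5322, 0.25, 0.1167]
tcp_rot: [179.0, 0.1, 175.3]
wrist_force: [-0.0, -1.1, 6.4]
opening: 0.0212
grasp_force: 78.2
```

Call:
{"op": "servo_tool", "data": {"rows": [{"offset":[0,0,-0.2],"yaw":0,"claw":1},{"offset":[0,0,-0.5],"yaw":0,"claw":1},{"offset":[0,0,-0.9],"yaw":0,"claw":1},{"offset":[0,0,-0.9],"yaw":0,"claw":1},{"offset":[0,0,-0.9],"yaw":0,"claw":1}]}}

```text
time: 9.12
ee_pos: [0.5312, 0.2483, 0.2043]
tcp_rot: [179.1, -0.1, 175.3]
wrist_force: [0.1, 0.1, -1.2]
opening: 0.0214
grasp_force: 78.3
```

```bash
python3 -c "
from h import *
go((.485,-.0215,.205),yaw=177)"
```

```text
t 9.12 pos [0.5312 0.2483 0.2043] rot [ 1.7909e+02 -6.0000e-02  1.7528e+02] F [ 0.1  0.1 -1.2] q6 29.4 q5 0.82 op 0.0214
(0.485, -0.0215, 0.205) -> [ 0.239 -2.727 -0.05 ]
yaw -0.0096
```

Call:
{"op": "servo_tool", "data": {"rows": [{"offset":[0.2,-0.4,0],"yaw":0,"claw":1},{"offset":[0.4,-0.9,0],"yaw":0,"claw":1},{"offset":[0.4,-0.9,0],"yaw":0,"claw":1}]}}

```text
time: 9.5
ee_pos: [0.4823, 0.1596, 0.2022]
tcp_rot: [179.2, -0.2, 175.2]
wrist_force: [1.4, 0.2, -0.5]
opening: 0.0209
grasp_force: 78.7
```

Call:
{"op": "servo_tool", "data": {"rows": [{"offset":[0,-0.4,0],"yaw":0,"claw":1},{"offset":[0,-0.9,0],"yaw":0,"claw":1},{"offset":[0,-0.9,0],"yaw":0,"claw":1}]}}

```text
time: 9.88
ee_pos: [0.4764, 0.0703, 0.2008]
tcp_rot: [179.1, -0.1, 175.1]
wrist_force: [0.1, 0.8, -1.5]
opening: 0.0208
grasp_force: 79.1
```

Call:
{"op": "servo_tool", "data": {"rows": [{"offset":[0,-0.4,0],"yaw":0,"claw":1},{"offset":[-0.3,-0.9,0],"yaw":-0.01,"claw":1},{"offset":[-0.3,-0.9,0],"yaw":-0.01,"claw":1},{"offset":[-0.3,-0.9,0],"yaw":-0.01,"claw":1},{"offset":[-0.3,-0.9,0],"yaw":-0.01,"claw":1}]}}

```text
time: 10.5
ee_pos: [0.4989, -0.0187, 0.1999]
tcp_rot: [179.1, -0.1, 177.2]
wrist_force: [-0.4, 0.3, -1.5]
opening: 0.021
grasp_force: 79.3
```

```bash
python3 - <<'E'
from h import *
np.set_printoptions(precision=4,suppress=True)
go((.5155,-.0232,.205),(.5155,-.0232,.13),yaw=178)
o=get_obs(); p,d=snap('wrist','w3'); np.save('pics/w3o.npy',o,allow_pickle=True)
cv2.imwrite('pics/w3b.png',np.clip(cv2.resize(p[:,:,::-1],None,fx=1.5,fy=1.5,interpolation=cv2.INTER_CUBIC)*1.3,0,255).astype(np.uint8))
i,T=cam2w('wrist',o);X=cloud('wrist',d,o);Z=X[...,2]
for x in np.arange(.545,.60,.008):
    m=(d>0)&(abs(X[...,0]-x)<.002)&(Z>.045)&(Z<.056)&(abs(X[...,1]+.025)<.03); y=np.sort(X[m][:,1])
    if len(y)>3: print(round(x,3),y.min(),y.max(),'gap',[ (y[i],y[i+1]) for i in range(len(y)-1) if y[i+1]-y[i]>.008], np.median(Z[m]))
# held tool: points near TCP axis
m=(d>0)&(np.linalg.norm(X[...,:2]-np.array(o['ee_pos'])[:2],axis=-1)<.03)&(Z<.18)
for z0 in np.arange(.09,.18,.008):
    k=m&(abs(Z-z0)<.004)
    if k.sum()>5: q=X[k]; print(round(z0,3),k.sum(),q[:,:2].min(0)-o['ee_pos'][:2],q[:,:2].max(0)-o['ee_pos'][:2])
E
```

```text
t 10.5 pos [ 0.4989 -0.0187  0.1999] rot [179.08  -0.06 177.16] F [-0.4  0.3 -1.5] q6 0.2 q5 0.92 op 0.021
(0.5155, -0.0232, 0.205) -> [-0.168 -0.036 -0.052]
(0.5155, -0.0232, 0.13) -> [-0.169 -0.048  0.698]
yaw -0.0047
0.09 56 [-0.0161 -0.0137] [-0.0043  0.0149]
0.098 602 [-0.0161 -0.014 ] [0.0016 0.0146]
0.13 8 [-0.0158 -0.0142] [-0.0045  0.0144]
0.138 973 [-0.0161 -0.0144] [0.0041 0.0145]
0.146 46 [-0.0062 -0.0035] [-0.004   0.0039]
0.162 45 [-0.0122 -0.0099] [-0.0107  0.0105]
0.17 276 [-0.0126 -0.0107] [-0.0093  0.0113]
0.178 217 [-0.0125 -0.0103] [-0.0094  0.0111]
```

View pics/w3b.png

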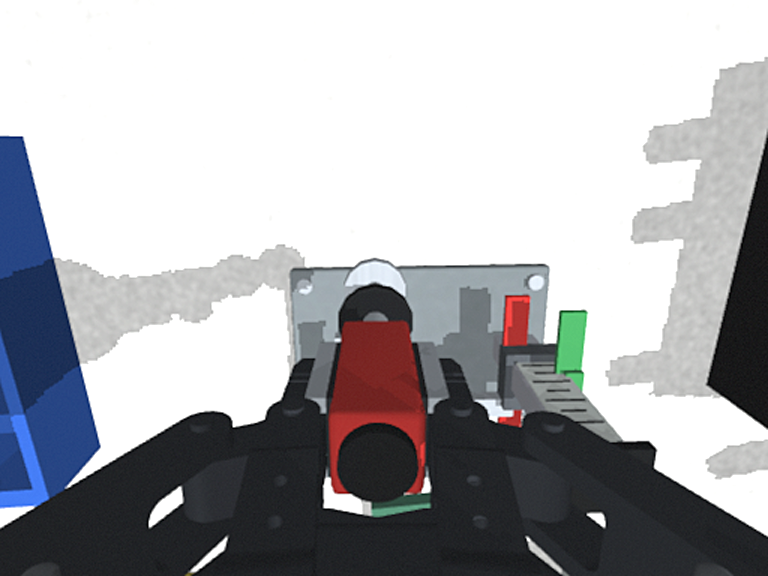

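```bash
python3 - <<'E'
from h import *
np.set_printoptions(precision=4,suppress=True)
def bars(n,f,o=None):
    p=cv2.imread(f'pics/{f}.png').astype(int); d=np.load(f'pics/{f}.npy'); X=cloud(n,d,o)
    b,g,r=p[...,0],p[...,1],p[...,2]; R0=(d>0)&(abs(X[...,0]-.567)<.055)
    for c,m in (('red',(r>80)&(g<60)&(b<60)&(abs(X[...,1]-.065)<.012)&(X[...,2]<.12)),('green',(g>75)&(r<80)&(g-b>30)&(abs(X[...,1]-.092)<.014))):
        k=m&R0; k=cv2.erode(k.astype(np.uint8),np.ones((3,3)))>0
        q=X[k]; h=np.histogram(q[:,2],bins=np.arange(.03,.09,.001)) if len(q) else None
        print(f,c,len(q),np.percentile(q[:,2],[10,25,50,75,90]) if len(q) else '')
for f in('w1','w2','w3'): bars('wrist',f,np.load(f'pics/{f}o.npy',allow_pickle=True).item())
bars('scene','scene0'); bars('top','top0')
go((.5167,-.0236,.2),(.5167,-.0236,.13),yaw=178)
E
```

```text
w1 red 309 [0.0404 0.0407 0.0413 0.0419 0.0423]
w1 green 424 [0.069  0.0695 0.0699 0.0704 0.071 ]
w2 red 116 [0.0403 0.0407 0.0412 0.0417 0.0424]
w2 green 398 [0.069  0.0696 0.0701 0.0711 0.0737]
w3 red 450 [0.0405 0.0408 0.0412 0.0416 0.0421]
w3 green 574 [0.069  0.0695 0.0699 0.0704 0.0709]
scene0 red 12 [0.0432 0.0434 0.0437 0.0446 0.0449]
scene0 green 56 [0.0712 0.0717 0.0722 0.0733 0.0756]
top0 red 0 
top0 green 27 [0.0703 0.0713 0.0726 0.0732 0.0744]
t 10.55 pos [ 0.4989 -0.0188  0.2   ] rot [179.08  -0.05 177.17] F [ 0.5  0.2 -0.8] q6 0.2 q5 0.92 op 0.021
(0.5167, -0.0236, 0.2) -> [-0.18  -0.04  -0.001]
(0.5167, -0.0236, 0.13) -> [-0.181 -0.051  0.699]
yaw -0.0046
```

Call:
{"op": "servo_tool", "data": {"rows": [{"offset":[-0.18,-0.04,0.2],"yaw":-0.004,"claw":1},{"offset":[-0.18,-0.05,0.5],"yaw":-0.004,"claw":1},{"offset":[-0.18,-0.05,0.7],"yaw":-0.004,"claw":1},{"offset":[-0.18,-0.05,0.7],"yaw":-0.004,"claw":1},{"offset":[-0.18,-0.05,0.7],"yaw":-0.004,"claw":1},{"offset":[-0.18,-0.05,0.7],"yaw":-0.004,"claw":1}]}}

```text
time: 11.3
ee_pos: [0.5173, -0.0245, 0.1312]
tcp_rot: [179.1, 0.1, 177.8]
wrist_force: [-0.3, -0.6, -1.5]
opening: 0.0211
grasp_force: 79.2
```

```bash
python3 - <<'E'
from h import *
go((.5667,-.0254,.13),yaw=178)
p,d=snap('scene','s2'); cv2.imwrite('pics/s2b.png',cv2.resize(p[100:215,220:330,::-1],None,fx=5,fy=5,interpolation=cv2.INTER_CUBIC))
E
```

```text
t 11.3 pos [ 0.5173 -0.0245  0.1312] rot [1.7909e+02 8.0000e-02 1.7782e+02] F [-0.3 -0.6 -1.5] q6 -1.0 q5 0.91 op 0.0211
(0.5667, -0.0254, 0.13) -> [-0.494  0.01   0.013]
yaw -0.001
```

View pics/s2b.png

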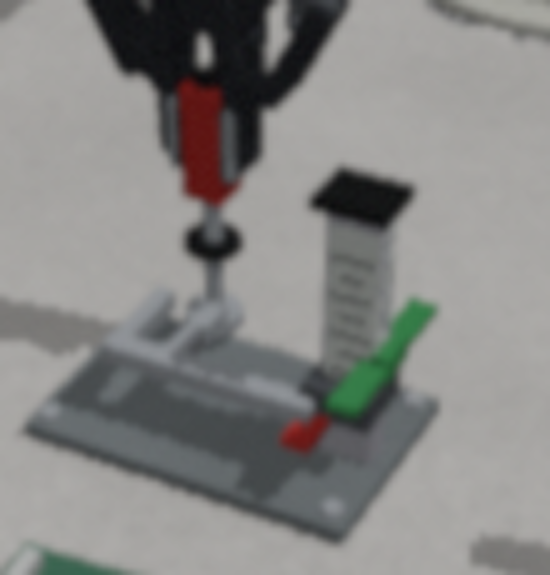

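Call:
{"op": "servo_tool", "data": {"rows": [{"offset":[-0.1,0,0.01],"yaw":0,"claw":1},{"offset":[-0.2,0.01,0.01],"yaw":0,"claw":1},{"offset":[-0.25,0.01,0.01],"yaw":0,"claw":1},{"offset":[-0.3,0.01,0.01],"yaw":0,"claw":1},{"offset":[-0.3,0.01,0.01],"yaw":0,"claw":1},{"offset":[-0.3,0.01,0.01],"yaw":0,"claw":1}]}}

```text
time: 12.1
ee_pos: [0.5466, -0.0249, 0.1289]
tcp_rot: [179.1, -0.0, 177.8]
wrist_force: [-1.0, 0.7, -0.9]
opening: 0.0214
grasp_force: 79.2
```

```bash
python3 - <<'E'
from h import *
go((.5667,-.0254,.13),yaw=178)
p,d=snap('scene','s3'); cv2.imwrite('pics/s3b.png',cv2.resize(p[135:195,230:290,::-1],None,fx=9,fy=9,interpolation=cv2.INTER_CUBIC))
E
```

```text
t 12.1 pos [ 0.5466 -0.0249  0.1289] rot [ 1.7909e+02 -4.0000e-02  1.7780e+02] F [-1.   0.7 -0.9] q6 -0.8 q5 0.91 op 0.0214
(0.5667, -0.0254, 0.13) -> [-0.201  0.003 -0.011]
yaw -0.0011
```

View pics/s3b.png

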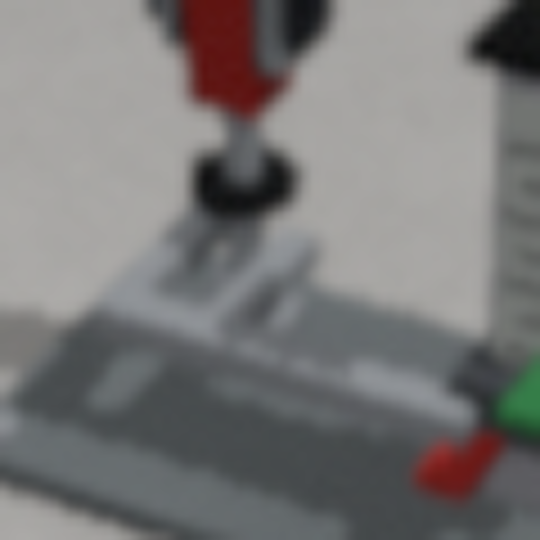

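Call:
{"op": "servo_tool", "data": {"rows": [{"offset":[-0.1,0,0],"yaw":0,"claw":1},{"offset":[-0.2,0,-0.01],"yaw":0,"claw":1},{"offset":[-0.2,0,-0.01],"yaw":0,"claw":1},{"offset":[-0.2,0,-0.01],"yaw":0,"claw":1}]}}

```text
time: 12.65
ee_pos: [0.5667, -0.0256, 0.1298]
tcp_rot: [179.1, -0.1, 177.8]
wrist_force: [0.6, 0.7, -1.7]
opening: 0.0211
grasp_force: 79.2
```

Call:
{"op": "servo_tool", "data": {"rows": [{"offset":[0,0,-0.05],"yaw":0,"claw":1},{"offset":[0,0,-0.1],"yaw":0,"claw":1},{"offset":[0,0,-0.15],"yaw":0,"claw":1},{"offset":[0,0,-0.2],"yaw":0,"claw":1},{"offset":[0,0,-0.23],"yaw":0,"claw":1},{"offset":[0,0,-0.23],"yaw":0,"claw":1},{"offset":[0,0,-0.23],"yaw":0,"claw":1}]}}

```text
time: 13.52
ee_pos: [0.5667, -0.0259, 0.1527]
tcp_rot: [179.1, -0.0, 177.8]
wrist_force: [0.8, 1.1, -7.0]
opening: 0.0215
grasp_force: 78.6
```

```bash
cat > chk.py <<'E'
from h import *
import sys
np.set_printoptions(precision=4,suppress=True)
go((.5667,-.0254,.1717))
for n in ('wrist','scene'):
    o=get_obs(); p,d=snap(n,sys.argv[1]+n); X=cloud(n,d,o); p=p.astype(int); r,g,b=p[...,0],p[...,1],p[...,2]
    R0=(d>0)&(abs(X[...,0]-.567)<.055)
    for c,m in (('red',(r>80)&(g<60)&(b<60)&(abs(X[...,1]-.065)<.012)&(X[...,2]<.12)),('green',(g>75)&(r<80)&(g-b>30)&(abs(X[...,1]-.092)<.014))):
        k=cv2.erode((m&R0).astype(np.uint8),np.ones((3,3)) if n=='wrist' else np.ones((2,2)))>0; q=X[k]
        print(n,c,len(q),np.percentile(q[:,2],[10,50,90]) if len(q) else '')
E
python3 chk.py a1
```

```text
t 13.53 pos [ 0.5667 -0.0259  0.1527] rot [179.08  -0.05 177.8 ] F [ 0.8  1.1 -7. ] q6 -0.8 q5 0.92 op 0.0215
(0.5667, -0.0254, 0.1717) -> [ 0.     0.008 -0.19 ]
wrist red 218 [0.0505 0.0513 0.0521]
wrist green 238 [0.0692 0.07   0.0708]
scene red 22 [0.0515 0.0533 0.0549]
scene green 86 [0.0705 0.0721 0.0754]
```

Call:
{"op": "servo_tool", "data": {"rows": [{"offset":[0,0,-0.03],"yaw":0,"claw":1},{"offset":[0,0,-0.06],"yaw":0,"claw":1},{"offset":[0,0,-0.09],"yaw":0,"claw":1},{"offset":[0,0,-0.12],"yaw":0,"claw":1},{"offset":[0,0,-0.15],"yaw":0,"claw":1},{"offset":[0,0.005,-0.17],"yaw":0,"claw":1},{"offset":[0,0.005,-0.18],"yaw":0,"claw":1},{"offset":[0,0.005,-0.18],"yaw":0,"claw":1},{"offset":[0,0.005,-0.18],"yaw":0,"claw":1}]}}

```text
time: 14.75
ee_pos: [0.5667, -0.0259, 0.1709]
tcp_rot: [179.1, -0.0, 177.8]
wrist_force: [1.2, 1.7, -9.9]
opening: 0.0208
grasp_force: 78.3
```

```bash
python3 chk.py a2
```

```text
t 14.75 pos [ 0.5667 -0.0259  0.1709] rot [179.1   -0.04 177.79] F [ 1.2  1.7 -9.9] q6 -0.8 q5 0.9 op 0.0208
(0.5667, -0.0254, 0.1717) -> [ 0.     0.005 -0.008]
wrist red 1 [0.0687 0.0687 0.0687]
wrist green 155 [0.0691 0.0699 0.0706]
scene red 28 [0.0698 0.0708 0.0724]
scene green 55 [0.0708 0.0722 0.0738]
```

Call:
{"op": "servo_tool", "data": {"rows": [{"offset":[0,0,-0.008],"yaw":0,"claw":1},{"offset":[0,0,-0.008],"yaw":0,"claw":1},{"offset":[0,0,-0.008],"yaw":0,"claw":1}]}}

```text
time: 15.22
ee_pos: [0.5667, -0.0258, 0.1718]
tcp_rot: [179.1, -0.0, 177.8]
wrist_force: [0.3, 1.6, -9.8]
opening: 0.021
grasp_force: 78.3
```

```bash
python3 chk.py a3; python3 - <<'E'
import cv2
p=cv2.imread('pics/a3scene.png')
cv2.imwrite('pics/a3b.png',cv2.resize(p[120:205,240:325],None,fx=7,fy=7,interpolation=cv2.INTER_CUBIC))
E
```

```text
t 15.22 pos [ 0.5667 -0.0258  0.1718] rot [179.1   -0.03 177.8 ] F [ 0.3  1.6 -9.8] q6 -0.8 q5 0.9 op 0.021
(0.5667, -0.0254, 0.1717) -> [0.001 0.004 0.001]
wrist red 4 [0.0695 0.0697 0.0702]
wrist green 146 [0.0689 0.0699 0.0706]
scene red 24 [0.0706 0.0722 0.0732]
scene green 55 [0.0708 0.0721 0.0736]
```

View pics/a3b.png

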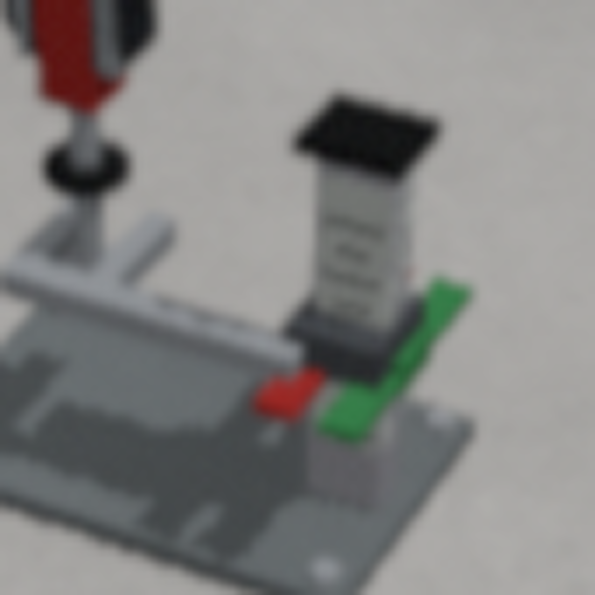

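Call:
{"op": "servo_tool", "data": {"rows": [{"offset":[0,0,0],"yaw":0,"claw":1},{"offset":[0,0,0],"yaw":0,"claw":1},{"offset":[0,0,0],"yaw":0,"claw":1},{"offset":[0,0,0],"yaw":0,"claw":1},{"offset":[0,0,0],"yaw":0,"claw":1},{"offset":[0,0,0],"yaw":0,"claw":1},{"offset":[0,0,0],"yaw":0,"claw":1},{"offset":[0,0,0],"yaw":0,"claw":1},{"offset":[0,0,0],"yaw":0,"claw":1},{"offset":[0,0,0],"yaw":0,"claw":1},{"offset":[0,0,0],"yaw":0,"claw":1},{"offset":[0,0,0],"yaw":0,"claw":1}]}}

```text
time: 16.82
ee_pos: [0.5668, -0.0258, 0.1718]
tcp_rot: [179.1, -0.0, 177.8]
wrist_force: [-0.1, -0.3, -9.3]
opening: 0.0209
grasp_force: 78.3
```

Call:
{"op": "servo_tool", "data": {"rows": [{"offset":[0,0,0],"yaw":0,"claw":1},{"offset":[0,0,0],"yaw":0,"claw":1},{"offset":[0,0,0],"yaw":0,"claw":1},{"offset":[0,0,0],"yaw":0,"claw":1},{"offset":[0,0,0],"yaw":0,"claw":1},{"offset":[0,0,0],"yaw":0,"claw":1},{"offset":[0,0,0],"yaw":0,"claw":1},{"offset":[0,0,0],"yaw":0,"claw":1}]}}

```text
time: 17.82
ee_pos: [0.5668, -0.0258, 0.1718]
tcp_rot: [179.1, -0.0, 177.8]
wrist_force: [0.3, 0.5, -10.3]
opening: 0.0211
grasp_force: 78.3
```

Call:
{"op": "servo_tool", "data": {"rows": [{"offset":[0,0,0.02],"yaw":0,"claw":1},{"offset":[0,0,0.05],"yaw":0,"claw":1},{"offset":[0,0,0.08],"yaw":0,"claw":1},{"offset":[0,0,0.11],"yaw":0,"claw":1},{"offset":[0,0,0.14],"yaw":0,"claw":1},{"offset":[0,0,0.17],"yaw":0,"claw":1},{"offset":[0,0,0.195],"yaw":0,"claw":1},{"offset":[0,0,0.22],"yaw":0,"claw":1},{"offset":[0,0,0.24],"yaw":0,"claw":1},{"offset":[0,0,0.255],"yaw":0,"claw":1},{"offset":[0,0,0.27],"yaw":0,"claw":1},{"offset":[0,0,0.28],"yaw":0,"claw":1}]}}

```text
time: 19.32
ee_pos: [0.5668, -0.0253, 0.1438]
tcp_rot: [179.1, -0.0, 177.8]
wrist_force: [-0.4, -1.7, -5.7]
opening: 0.021
grasp_force: 78.8
```

Call:
{"op": "servo_tool", "data": {"rows": [{"offset":[0,0,0.01],"yaw":0,"claw":1},{"offset":[0,0,0.02],"yaw":0,"claw":1},{"offset":[0,0,0.03],"yaw":0,"claw":1},{"offset":[0,0,0.05],"yaw":0,"claw":1},{"offset":[0,0,0.08],"yaw":0,"claw":1},{"offset":[0,0,0.11],"yaw":0,"claw":1},{"offset":[0,0,0.13],"yaw":0,"claw":1},{"offset":[0,0,0.13],"yaw":0,"claw":1},{"offset":[0,0,0.13],"yaw":0,"claw":1}]}}

```text
time: 20.45
ee_pos: [0.5668, -0.0252, 0.1309]
tcp_rot: [179.1, -0.0, 177.8]
wrist_force: [-0.3, -0.2, 0.2]
opening: 0.0214
grasp_force: 79.7
```

```bash
python3 chk.py a4; python3 -c "
from h import *
go((.5085,-.0232,.13),(.5085,-.0232,.205))"
```

```text
t 20.45 pos [ 0.5668 -0.0252  0.1309] rot [179.09  -0.02 177.8 ] F [-0.3 -0.2  0.2] q6 -0.8 q5 0.91 op 0.0214
(0.5667, -0.0254, 0.1717) -> [ 0.001  0.004 -0.408]
wrist red 758 [0.0404 0.0412 0.042 ]
wrist green 159 [0.0692 0.0698 0.0707]
scene red 28 [0.0407 0.0435 0.0447]
scene green 89 [0.07   0.0722 0.0754]
t 20.55 pos [ 0.5668 -0.0252  0.131 ] rot [ 1.7909e+02 -1.0000e-02  1.7780e+02] F [-0.2 -0.3 -0.2] q6 -0.8 q5 0.91 op 0.0211
(0.5085, -0.0232, 0.13) -> [ 0.584 -0.003  0.01 ]
(0.5085, -0.0232, 0.205) -> [ 0.584  0.009 -0.74 ]
```

Call:
{"op": "servo_tool", "data": {"rows": [{"offset":[0.2,0,0],"yaw":0,"claw":1},{"offset":[0.4,0,0],"yaw":0,"claw":1},{"offset":[0.58,0,0],"yaw":0,"claw":1},{"offset":[0.58,0,0],"yaw":0,"claw":1},{"offset":[0.58,0,-0.3],"yaw":0,"claw":1},{"offset":[0.58,0.01,-0.75],"yaw":0,"claw":1},{"offset":[0.58,0.01,-0.75],"yaw":0,"claw":1}]}}

```text
time: 21.42
ee_pos: [0.5109, -0.0232, 0.2094]
tcp_rot: [179.1, 0.3, 177.8]
wrist_force: [0.9, 0.5, -0.8]
opening: 0.0207
grasp_force: 79.7
```

Call:
{"op": "servo_tool", "data": {"rows": [{"offset":[0,-0.4,-0.1],"yaw":0,"claw":1},{"offset":[0,-0.9,-0.3],"yaw":0,"claw":1},{"offset":[0,-0.9,-0.3],"yaw":0,"claw":1}]}}

```text
time: 21.8
ee_pos: [0.506, -0.1162, 0.2347]
tcp_rot: [179.1, 0.0, 177.6]
wrist_force: [-0.5, 0.8, -2.0]
opening: 0.0213
grasp_force: 79.7
```

Call:
{"op": "servo_tool", "data": {"rows": [{"offset":[0,-0.4,0],"yaw":0,"claw":1},{"offset":[0,-0.8,0],"yaw":0,"claw":1},{"offset":[0,-0.8,0],"yaw":0,"claw":1},{"offset":[0,-0.8,0],"yaw":0,"claw":1}]}}

```text
time: 22.3
ee_pos: [0.5024, -0.1928, 0.2323]
tcp_rot: [179.0, -0.1, 177.8]
wrist_force: [0.2, 0.6, -0.6]
opening: 0.0212
grasp_force: 79.7
```

```bash
cat > tray.py <<'E'
from h import *
import sys
np.set_printoptions(precision=4,suppress=True)
n=sys.argv[1]; slot=float(sys.argv[2])
o=get_obs(); p,d=snap('wrist',n); np.save(f'pics/{n}o.npy',o,allow_pickle=True); p=p.astype(int)
X=cloud('wrist',d,o);Z=X[...,2]
m=(abs(Z-.0595)<.004)&(d>0)&(X[...,1]<-.13)&(p[...,2]>p[...,0]+40)
k,l,st,_=cv2.connectedComponentsWithStats(m.astype(np.uint8)); j=1+np.argmax(st[1:,4]); m=l==j
c,s,a=cv2.minAreaRect(X[m][:,:2].astype(np.float32)); print('tray',m.sum(),c,s,a, 'tcp',o['ee_pos'], 'px',st[j])
if s[0]<s[1]: a-=90
u=np.array([np.cos(np.radians(a)),np.sin(np.radians(a))]); t=np.array(c)+u*slot; print('yaw',a,'pocket',t)
# held tool axis (guard band) relative to TCP
e=np.array(o['ee_pos']); q=X[(d>0)&(np.linalg.norm(X[...,:2]-e[:2],axis=-1)<.025)&(Z<e[2]-.05)]
print('held',q[:,0].min()-e[0]+.015,(q[:,1].min()+q[:,1].max())/2-e[1],'zmin',q[:,2].min()-e[2])
t=t+[.0012,-.0004]
go((*t,e[2]),(*t,.175),(*t,.118),yaw=(a%180) if a%180>90 else a%180+180)
E
python3 tray.py t1 .078
```

```text
tray 5681 (0.513550877571106, -0.2554924488067627) (0.19391439855098724, 0.056248243898153305) 0.8557425141334534 tcp [ 0.5024 -0.1928  0.2323] px [ 135   75   80  208 5681]
yaw 0.8557425141334534 pocket [ 0.5915 -0.2543]
held -0.0098491351578094 1.833011887555913e-05 zmin -0.2357640639432257
t 22.35 pos [ 0.5025 -0.1926  0.2326] rot [179.06  -0.06 177.84] F [ 0.4 -0.8  0.1] q6 -19.2 q5 0.87 op 0.021
(np.float64(0.5927421780071259), np.float64(-0.2547275212131029), np.float64(0.23228159817579452)) -> [-0.925 -0.587 -0.008]
(np.float64(0.5927421780071259), np.float64(-0.2547275212131029), 0.175) -> [-0.926 -0.596  0.565]
(np.float64(0.5927421780071259), np.float64(-0.2547275212131029), 0.118) -> [-0.927 -0.606  1.135]
yaw -0.0168
```

```bash
python3 - <<'E'
s=open('tray.py').read()
s=s.replace("t=np.array(c)+u*slot;","L=max(s); t=np.array(c)+u*(slot-L/2+.110);")
s=s.replace("&(Z<e[2]-.05)]","&(Z<e[2]-.05)&(Z>e[2]-.12)]")
open('tray.py','w').write(s)
E
python3 -c "
from h import *
t=(.605,-.2546)
go((*t,.2326),(*t,.175),(*t,.1185),yaw=180.5)"
```

```text
t 22.35 pos [ 0.5025 -0.1926  0.2326] rot [ 1.7906e+02 -6.0000e-02  1.7784e+02] F [ 0.4 -0.8  0.1] q6 -19.2 q5 0.87 op 0.021
(0.605, -0.2546, 0.2326) -> [-1.048 -0.581 -0.011]
(0.605, -0.2546, 0.175) -> [-1.048 -0.59   0.565]
(0.605, -0.2546, 0.1185) -> [-1.049 -0.6    1.13 ]
yaw -0.0148
```

Call:
{"op": "servo_tool", "data": {"rows": [{"offset":[-0.5,-0.3,0],"yaw":0,"claw":1},{"offset":[-1.0,-0.58,0],"yaw":-0.01,"claw":1},{"offset":[-1.0,-0.58,0],"yaw":-0.01,"claw":1},{"offset":[-1.0,-0.58,0],"yaw":-0.01,"claw":1},{"offset":[-1.0,-0.585,0.3],"yaw":-0.01,"claw":1},{"offset":[-1.0,-0.59,0.5],"yaw":-0.01,"claw":1},{"offset":[-1.0,-0.59,0.5],"yaw":-0.01,"claw":1},{"offset":[-1.0,-0.59,0.5],"yaw":-0.01,"claw":1}]}}

```text
time: 23.35
ee_pos: [0.5999, -0.255, 0.1845]
tcp_rot: [179.2, 0.1, 179.6]
wrist_force: [-0.4, -0.9, -1.2]
opening: 0.0211
grasp_force: 79.7
```

```bash
python3 -c "
from h import *
t=(.605,-.2546)
go((*t,.1185))"
```

```text
t 23.35 pos [ 0.5999 -0.255   0.1845] rot [1.7915e+02 1.4000e-01 1.7963e+02] F [-0.4 -0.9 -1.2] q6 -23.0 q5 0.84 op 0.0211
(0.605, -0.2546, 0.1185) -> [-0.049 -0.006  0.66 ]
```

Call:
{"op": "servo_tool", "data": {"rows": [{"offset":[-0.05,-0.005,0.2],"yaw":0,"claw":1},{"offset":[-0.05,-0.005,0.4],"yaw":0,"claw":1},{"offset":[-0.05,-0.005,0.6],"yaw":0,"claw":1},{"offset":[-0.05,-0.005,0.66],"yaw":0,"claw":1},{"offset":[-0.05,-0.005,0.66],"yaw":0,"claw":1},{"offset":[-0.05,-0.005,0.66],"yaw":0,"claw":1}]}}

```text
time: 24.1
ee_pos: [0.6053, -0.2548, 0.1168]
tcp_rot: [179.1, 0.1, 179.6]
wrist_force: [-1.0, 0.9, 5.7]
opening: 0.021
grasp_force: 80.2
```

Call:
{"op": "servo_tool", "data": {"rows": [{"offset":[0,0,0],"yaw":0,"claw":0.4},{"offset":[0,0,0],"yaw":0,"claw":0.4},{"offset":[0,0,0],"yaw":0,"claw":0.4},{"offset":[0,0,0],"yaw":0,"claw":0.3},{"offset":[0,0,-0.2],"yaw":0,"claw":0.3},{"offset":[0,0,-0.6],"yaw":0,"claw":0.3},{"offset":[0,0,-1.0],"yaw":0,"claw":0.3},{"offset":[0,0,-1.0],"yaw":0,"claw":0.3},{"offset":[0,0,-1.0],"yaw":0,"claw":0.3}]}}

```text
time: 25.22
ee_pos: [0.6049, -0.2565, 0.2154]
tcp_rot: [179.1, -0.0, 179.6]
wrist_force: [0.1, -0.7, 0.2]
opening: 0.0596
grasp_force: 0.0
```

```bash
cat > ext.py <<'E'
from h import *
import sys
np.set_printoptions(precision=4,suppress=True)
# extractor tops by top camera depth
p,d=snap('top',sys.argv[1]); X=cloud('top',d);Z=X[...,2]
m=(Z>.125)&(Z<.15)&(d>0)
n,l,st,c=cv2.connectedComponentsWithStats(m.astype(np.uint8))
for k in range(1,n):
    if 30<st[k,4]<400:
        q=X[l==k]; print(c[k].round(0),st[k,4],np.median(q,0),p[l==k].mean(0).round(0))
p=p.astype(int); m=(abs(Z-.0605)<.006)&(X[...,1]<-.1)&(p[...,2]>p[...,0]+40)&(d>0); print('tray',cv2.minAreaRect(X[m][:,:2].astype(np.float32)))
go()
E
python3 ext.py e1
```

```text
[130. 151.] 105 [0.6637 0.3259 0.1376] [100.  58.  23.]
[159. 188.] 116 [0.5825 0.2481 0.143 ] [16. 26. 42.]
[385. 193.] 122 [ 0.6036 -0.2498  0.1421] [44. 11. 12.]
[150. 234.] 123 [0.479  0.2554 0.1432] [51. 53. 54.]
[145. 257.] 121 [0.4286 0.26   0.1428] [46. 44. 18.]
tray ((0.5486147999763489, -0.2518883943557739), (0.17700830101966858, 0.0566384419798851), 0.4990898072719574)
t 25.27 pos [ 0.6047 -0.2564  0.2148] rot [179.05  -0.09 179.6 ] F [ 0.1  0.4 -0.3] q6 -22.9 q5 0.84 op 0.0598
```

Call:
{"op": "servo_tool", "data": {"rows": [{"offset":[0.15,0.43,0],"yaw":0,"claw":0.3},{"offset":[0.3,0.86,0],"yaw":0,"claw":0.3},{"offset":[0.3,0.86,0],"yaw":0,"claw":0.3}]}}

```text
time: 25.65
ee_pos: [0.5745, -0.1679, 0.2168]
tcp_rot: [179.0, -0.1, 179.8]
wrist_force: [0.4, -0.3, 0.2]
opening: 0.0596
grasp_force: 0.0
```

Call:
{"op": "servo_tool", "data": {"rows": [{"offset":[0.15,0.43,0],"yaw":0,"claw":0.3},{"offset":[0.3,0.86,0],"yaw":0,"claw":0.3},{"offset":[0.3,0.86,0],"yaw":0,"claw":0.3}]}}

```text
time: 26.02
ee_pos: [0.5455, -0.0825, 0.2183]
tcp_rot: [179.1, -0.1, 179.7]
wrist_force: [0.5, 0.2, 0.8]
opening: 0.0598
grasp_force: 0.0
```

Call:
{"op": "servo_tool", "data": {"rows": [{"offset":[0.15,0.43,0],"yaw":0,"claw":0.3},{"offset":[0.3,0.86,0],"yaw":0,"claw":0.3},{"offset":[0.3,0.86,0],"yaw":0,"claw":0.3}]}}

```text
time: 26.4
ee_pos: [0.5165, 0.0032, 0.2197]
tcp_rot: [179.1, -0.0, 179.7]
wrist_force: [0.8, -0.5, 1.2]
opening: 0.0598
grasp_force: 0.0
```

Call:
{"op": "servo_tool", "data": {"rows": [{"offset":[0.15,0.43,0],"yaw":0,"claw":0.3},{"offset":[0.3,0.86,0],"yaw":0,"claw":0.3},{"offset":[0.3,0.86,0],"yaw":0,"claw":0.3}]}}

```text
time: 26.78
ee_pos: [0.4874, 0.089, 0.2211]
tcp_rot: [179.1, -0.0, 179.7]
wrist_force: [0.8, 0.3, -0.4]
opening: 0.06
grasp_force: 0.0
```

Call:
{"op": "servo_tool", "data": {"rows": [{"offset":[0.15,0.43,0],"yaw":0,"claw":0.3},{"offset":[0.3,0.86,0],"yaw":0,"claw":0.3},{"offset":[0.3,0.86,0],"yaw":0,"claw":0.3}]}}

```text
time: 27.15
ee_pos: [0.4583, 0.1751, 0.2224]
tcp_rot: [179.1, -0.0, 179.7]
wrist_force: [-0.3, 0.2, 0.5]
opening: 0.0595
grasp_force: 0.0
```

Call:
{"op": "servo_tool", "data": {"rows": [{"offset":[0.15,0.43,0],"yaw":0,"claw":0.3},{"offset":[0.3,0.86,0],"yaw":0.02,"claw":0.3},{"offset":[0.3,0.86,0],"yaw":0.02,"claw":0.3},{"offset":[0.3,0.86,0],"yaw":0.02,"claw":0.3}]}}

```text
time: 27.65
ee_pos: [0.4295, 0.2594, 0.2239]
tcp_rot: [179.1, -0.1, 176.0]
wrist_force: [-0.7, 0.5, -0.4]
opening: 0.0595
grasp_force: 0.0
```

```bash
python3 -c "
from h import *
t=(.4272,.26)
go((*t,.17),(*t,.115))"
```

```text
t 27.65 pos [0.4295 0.2594 0.2239] rot [ 1.7915e+02 -7.0000e-02  1.7598e+02] F [-0.7  0.5 -0.4] q6 34.8 q5 0.74 op 0.0595
(0.4272, 0.26, 0.17) -> [ 0.023 -0.004  0.539]
(0.4272, 0.26, 0.115) -> [ 0.022 -0.012  1.089]
```

Call:
{"op": "servo_tool", "data": {"rows": [{"offset":[0.022,0,0.3],"yaw":0,"claw":0.3},{"offset":[0.022,-0.005,0.6],"yaw":0,"claw":0.3},{"offset":[0.022,-0.005,0.6],"yaw":0,"claw":0.3}]}}

```text
time: 28.02
ee_pos: [0.4262, 0.2592, 0.1624]
tcp_rot: [179.2, -0.2, 175.9]
wrist_force: [1.4, -0.8, 0.8]
opening: 0.0596
grasp_force: 0.0
```

Call:
{"op": "servo_tool", "data": {"rows": [{"offset":[0,-0.005,0.25],"yaw":0,"claw":0.3},{"offset":[0,-0.007,0.49],"yaw":0,"claw":0.3},{"offset":[0,-0.007,0.49],"yaw":0,"claw":0.3},{"offset":[0,-0.007,0.49],"yaw":0,"claw":1},{"offset":[0,-0.007,0.49],"yaw":0,"claw":1},{"offset":[0,-0.007,0.49],"yaw":0,"claw":1},{"offset":[0,-0.007,0.49],"yaw":0,"claw":1},{"offset":[0,-0.007,0.49],"yaw":0,"claw":1},{"offset":[0,-0.007,0.49],"yaw":0,"claw":1}], "squeeze": 80}}

```text
time: 29.15
ee_pos: [0.427, 0.2615, 0.1169]
tcp_rot: [179.1, 0.1, 176.0]
wrist_force: [0.4, -1.5, 6.9]
opening: 0.0213
grasp_force: 77.9
```

Call:
{"op": "servo_tool", "data": {"rows": [{"offset":[0,0,-0.2],"yaw":0,"claw":1},{"offset":[0,0,-0.5],"yaw":0,"claw":1},{"offset":[0,0,-0.9],"yaw":0,"claw":1},{"offset":[0,0,-0.9],"yaw":0,"claw":1},{"offset":[0,0,-0.9],"yaw":0,"claw":1}]}}

```text
time: 29.78
ee_pos: [0.4262, 0.2599, 0.2048]
tcp_rot: [179.1, -0.1, 176.0]
wrist_force: [-0.3, -0.7, -2.2]
opening: 0.021
grasp_force: 78.2
```

Call:
{"op": "servo_tool", "data": {"rows": [{"offset":[-0.15,-0.45,0],"yaw":0,"claw":1},{"offset":[-0.3,-0.92,0],"yaw":0,"claw":1},{"offset":[-0.3,-0.92,0],"yaw":0,"claw":1}]}}

```text
time: 30.15
ee_pos: [0.4498, 0.1636, 0.2025]
tcp_rot: [179.2, -0.2, 175.8]
wrist_force: [-0.1, 1.5, -1.0]
opening: 0.0212
grasp_force: 78.7
```

Call:
{"op": "servo_tool", "data": {"rows": [{"offset":[-0.15,-0.45,0],"yaw":0,"claw":1},{"offset":[-0.3,-0.92,0],"yaw":0,"claw":1},{"offset":[-0.3,-0.92,0],"yaw":0,"claw":1}]}}

```text
time: 30.52
ee_pos: [0.4734, 0.0703, 0.2011]
tcp_rot: [179.1, -0.1, 175.8]
wrist_force: [0.0, 1.0, -1.8]
opening: 0.0212
grasp_force: 79.1
```

Call:
{"op": "servo_tool", "data": {"rows": [{"offset":[-0.15,-0.45,0],"yaw":0,"claw":1},{"offset":[-0.4,-0.92,0],"yaw":-0.011,"claw":1},{"offset":[-0.4,-0.92,0],"yaw":-0.011,"claw":1},{"offset":[-0.4,-0.92,0],"yaw":-0.011,"claw":1},{"offset":[-0.4,-0.92,0],"yaw":-0.011,"claw":1}]}}

```text
time: 31.15
ee_pos: [0.5065, -0.021, 0.2007]
tcp_rot: [179.1, -0.0, 178.1]
wrist_force: [-0.3, -0.3, -0.6]
opening: 0.0212
grasp_force: 79.2
```

```bash
cat > held.py <<'E'
from h import *
import sys
np.set_printoptions(precision=4,suppress=True)
o=get_obs(); p,d=snap('wrist',sys.argv[1]); X=cloud('wrist',d,o); e=np.array(o['ee_pos']); Y=X-e
m=(d>0)&(np.linalg.norm(Y[...,:2],axis=-1)<.025)
for nm,a,b,r in(('foot',-.115,-.095,.015),('guard',-.068,-.054,.015),('handle',-.04,-.015,.011)):
    q=Y[m&(Y[...,2]>a)&(Y[...,2]<b)]; print(nm,len(q),'axis x',np.percentile(q[:,0],1)+r,'y',(np.percentile(q[:,1],1)+np.percentile(q[:,1],99))/2,'ztop',np.percentile(q[:,2],90))
go((.5167,-.0236,.2),(.5167,-.0236,.13),yaw=178)
E
python3 held.py h2
```

```text
foot 667 axis x 0.0004520322319093058 y 0.00028798436007810343 ztop -0.10272979442822278
guard 1018 axis x 0.00047392143116501903 y 0.0001046806591886891 ztop -0.060684548973338824
handle 879 axis x -0.0008196130031865746 y -0.0015710042653249868 ztop -0.016170007691796634
t 31.2 pos [ 0.5066 -0.0211  0.2008] rot [179.08  -0.02 178.07] F [-0.5 -0.5 -0.7] q6 -0.9 q5 0.92 op 0.021
(0.5167, -0.0236, 0.2) -> [-0.102 -0.022  0.008]
(0.5167, -0.0236, 0.13) -> [-0.102 -0.033  0.708]
yaw 0.0004
```

Call:
{"op": "servo_tool", "data": {"rows": [{"offset":[-0.085,-0.025,0.2],"yaw":0,"claw":1},{"offset":[-0.085,-0.03,0.5],"yaw":0,"claw":1},{"offset":[-0.085,-0.03,0.7],"yaw":0,"claw":1},{"offset":[-0.085,-0.03,0.7],"yaw":0,"claw":1},{"offset":[-0.085,-0.03,0.7],"yaw":0,"claw":1},{"offset":[-0.085,-0.03,0.7],"yaw":0,"claw":1}]}}

```text
time: 31.95
ee_pos: [0.5157, -0.0244, 0.132]
tcp_rot: [179.1, 0.1, 178.0]
wrist_force: [-0.3, -0.8, -1.6]
opening: 0.0209
grasp_force: 79.1
```

```bash
python3 -c "
from h import *
go((.565,-.0252,.13))"
```

```text
t 31.95 pos [ 0.5157 -0.0244  0.132 ] rot [1.7909e+02 8.0000e-02 1.7800e+02] F [-0.3 -0.8 -1.6] q6 -1.2 q5 0.91 op 0.0209
(0.565, -0.0252, 0.13) -> [-0.493  0.008  0.021]
```

Call:
{"op": "servo_tool", "data": {"rows": [{"offset":[-0.1,0,0.01],"yaw":0,"claw":1},{"offset":[-0.2,0.005,0.01],"yaw":0,"claw":1},{"offset":[-0.28,0.008,0.01],"yaw":0,"claw":1},{"offset":[-0.35,0.008,0.01],"yaw":0,"claw":1},{"offset":[-0.42,0.008,0.01],"yaw":0,"claw":1},{"offset":[-0.49,0.008,0.01],"yaw":0,"claw":1},{"offset":[-0.49,0.008,0.01],"yaw":0,"claw":1},{"offset":[-0.49,0.008,0.01],"yaw":0,"claw":1}]}}

```text
time: 32.95
ee_pos: [0.5641, -0.0254, 0.1298]
tcp_rot: [179.1, -0.0, 178.0]
wrist_force: [0.2, 0.6, -1.0]
opening: 0.0212
grasp_force: 79.1
```

Call:
{"op": "servo_tool", "data": {"rows": [{"offset":[0,0,-0.05],"yaw":0,"claw":1},{"offset":[0,0,-0.1],"yaw":0,"claw":1},{"offset":[0,0,-0.13],"yaw":0,"claw":1},{"offset":[0,0,-0.16],"yaw":0,"claw":1},{"offset":[0,0,-0.2],"yaw":0,"claw":1},{"offset":[0,0,-0.23],"yaw":0,"claw":1},{"offset":[0,0.003,-0.26],"yaw":0,"claw":1},{"offset":[0,0.004,-0.3],"yaw":0,"claw":1},{"offset":[0,0.005,-0.33],"yaw":0,"claw":1},{"offset":[0,0.005,-0.35],"yaw":0,"claw":1},{"offset":[0,0.005,-0.35],"yaw":0,"claw":1},{"offset":[0,0.005,-0.35],"yaw":0,"claw":1}]}}

```text
time: 34.45
ee_pos: [0.5642, -0.0255, 0.1647]
tcp_rot: [179.1, -0.0, 178.0]
wrist_force: [2.4, -1.3, -9.0]
opening: 0.0211
grasp_force: 78.2
```

```bash
python3 chk.py b1
```

```text
t 34.45 pos [ 0.5642 -0.0255  0.1647] rot [179.1   -0.03 177.98] F [ 2.4 -1.3 -9. ] q6 -1.0 q5 0.9 op 0.0211
(0.5667, -0.0254, 0.1717) -> [-0.025  0.003 -0.07 ]
wrist red 27 [0.0625 0.0629 0.0639]
wrist green 212 [0.0692 0.07   0.0709]
scene red 26 [0.0627 0.0653 0.0667]
scene green 60 [0.0707 0.0722 0.0737]
```

Call:
{"op": "servo_tool", "data": {"rows": [{"offset":[0,0,-0.02],"yaw":0,"claw":1},{"offset":[0,0,-0.04],"yaw":0,"claw":1},{"offset":[0,0,-0.055],"yaw":0,"claw":1},{"offset":[0,0,-0.065],"yaw":0,"claw":1},{"offset":[0,0,-0.07],"yaw":0,"claw":1},{"offset":[0,0,-0.07],"yaw":0,"claw":1},{"offset":[0,0,-0.07],"yaw":0,"claw":1}]}}

```text
time: 35.42
ee_pos: [0.5642, -0.0256, 0.1717]
tcp_rot: [179.1, -0.0, 178.0]
wrist_force: [2.3, 0.3, -9.9]
opening: 0.0211
grasp_force: 78.2
```

```bash
python3 chk.py b2
```

```text
t 35.42 pos [ 0.5642 -0.0256  0.1717] rot [179.09  -0.03 177.98] F [ 2.3  0.3 -9.9] q6 -1.0 q5 0.91 op 0.0211
(0.5667, -0.0254, 0.1717) -> [-0.025  0.003  0.   ]
wrist red 26 [0.0695 0.0702 0.0709]
wrist green 174 [0.0691 0.0699 0.0708]
scene red 25 [0.0702 0.0721 0.0728]
scene green 55 [0.0707 0.0721 0.0739]
```

Level. Hold, ease down, and go on to the tray.

Call:
{"op": "servo_tool", "data": {"rows": [{"offset":[0,0,0],"yaw":0,"claw":1},{"offset":[0,0,0],"yaw":0,"claw":1},{"offset":[0,0,0],"yaw":0,"claw":1},{"offset":[0,0,0],"yaw":0,"claw":1},{"offset":[0,0,0],"yaw":0,"claw":1},{"offset":[0,0,0],"yaw":0,"claw":1},{"offset":[0,0,0],"yaw":0,"claw":1},{"offset":[0,0,0],"yaw":0,"claw":1},{"offset":[0,0,0],"yaw":0,"claw":1},{"offset":[0,0,0],"yaw":0,"claw":1},{"offset":[0,0,0],"yaw":0,"claw":1},{"offset":[0,0,0],"yaw":0,"claw":1}]}}

```text
time: 37.02
ee_pos: [0.5642, -0.0256, 0.1718]
tcp_rot: [179.1, -0.0, 178.0]
wrist_force: [1.2, -0.0, -9.1]
opening: 0.0212
grasp_force: 78.2
```

Call:
{"op": "servo_tool", "data": {"rows": [{"offset":[0,0,0],"yaw":0,"claw":1},{"offset":[0,0,0],"yaw":0,"claw":1},{"offset":[0,0,0],"yaw":0,"claw":1},{"offset":[0,0,0],"yaw":0,"claw":1},{"offset":[0,0,0],"yaw":0,"claw":1},{"offset":[0,0,0],"yaw":0,"claw":1},{"offset":[0,0,0],"yaw":0,"claw":1},{"offset":[0,0,0],"yaw":0,"claw":1}]}}

```text
time: 38.02
ee_pos: [0.5642, -0.0256, 0.1718]
tcp_rot: [179.1, -0.0, 178.0]
wrist_force: [1.6, -0.0, -10.8]
opening: 0.0215
grasp_force: 78.2
```

Call:
{"op": "servo_tool", "data": {"rows": [{"offset":[0,0,0.02],"yaw":0,"claw":1},{"offset":[0,0,0.05],"yaw":0,"claw":1},{"offset":[0,0,0.08],"yaw":0,"claw":1},{"offset":[0,0,0.11],"yaw":0,"claw":1},{"offset":[0,0,0.14],"yaw":0,"claw":1},{"offset":[0,0,0.17],"yaw":0,"claw":1},{"offset":[0,0,0.195],"yaw":0,"claw":1},{"offset":[0,0,0.22],"yaw":0,"claw":1},{"offset":[0,0,0.24],"yaw":0,"claw":1},{"offset":[0,0,0.255],"yaw":0,"claw":1},{"offset":[0,0,0.27],"yaw":0,"claw":1},{"offset":[0,0,0.28],"yaw":0,"claw":1}]}}

```text
time: 39.52
ee_pos: [0.5642, -0.0252, 0.1438]
tcp_rot: [179.1, -0.0, 178.0]
wrist_force: [0.8, -2.9, -5.9]
opening: 0.0212
grasp_force: 78.6
```

Call:
{"op": "servo_tool", "data": {"rows": [{"offset":[0,0,0.01],"yaw":0,"claw":1},{"offset":[0,0,0.02],"yaw":0,"claw":1},{"offset":[0,0,0.03],"yaw":0,"claw":1},{"offset":[0,0,0.05],"yaw":0,"claw":1},{"offset":[0,0,0.08],"yaw":0,"claw":1},{"offset":[0,0,0.11],"yaw":0,"claw":1},{"offset":[0,0,0.13],"yaw":0,"claw":1},{"offset":[0,0,0.13],"yaw":0,"claw":1},{"offset":[0,0,0.13],"yaw":0,"claw":1}]}}

```text
time: 40.65
ee_pos: [0.5643, -0.025, 0.1309]
tcp_rot: [179.1, -0.0, 178.0]
wrist_force: [0.1, -0.2, -1.2]
opening: 0.021
grasp_force: 79.5
```

Call:
{"op": "servo_tool", "data": {"rows": [{"offset":[0.2,0,0],"yaw":0,"claw":1},{"offset":[0.4,0,0],"yaw":0,"claw":1},{"offset":[0.58,0,0],"yaw":0,"claw":1},{"offset":[0.58,0,0],"yaw":0,"claw":1},{"offset":[0.58,0,-0.3],"yaw":0,"claw":1},{"offset":[0.58,0.01,-0.75],"yaw":0,"claw":1},{"offset":[0.58,0.01,-0.75],"yaw":0,"claw":1}]}}

```text
time: 41.52
ee_pos: [0.5083, -0.0232, 0.2094]
tcp_rot: [179.1, 0.3, 178.0]
wrist_force: [-0.2, 0.4, -2.1]
opening: 0.0214
grasp_force: 79.5
```

Call:
{"op": "servo_tool", "data": {"rows": [{"offset":[0,-0.4,-0.1],"yaw":0,"claw":1},{"offset":[0,-0.9,-0.3],"yaw":0,"claw":1},{"offset":[0,-0.9,-0.3],"yaw":0,"claw":1}]}}

```text
time: 41.9
ee_pos: [0.5037, -0.1162, 0.2347]
tcp_rot: [179.1, 0.0, 177.8]
wrist_force: [0.0, 0.3, -2.2]
opening: 0.0211
grasp_force: 79.5
```

Call:
{"op": "servo_tool", "data": {"rows": [{"offset":[0,-0.4,0],"yaw":0,"claw":1},{"offset":[0,-0.6,0],"yaw":0,"claw":1},{"offset":[0,-0.6,0],"yaw":0,"claw":1},{"offset":[0,-0.6,0],"yaw":0,"claw":1}]}}

```text
time: 42.4
ee_pos: [0.5011, -0.1727, 0.2331]
tcp_rot: [179.1, -0.0, 178.0]
wrist_force: [0.3, -0.2, -2.7]
opening: 0.0209
grasp_force: 79.3
```

```bash
python3 tray.py t2 .026; python3 ext.py e2
```

```text
tray 5990 (0.5092908143997192, -0.25551772117614746) (0.1852763146162033, 0.05689724534749985) 0.7885494232177734 tcp [ 0.5011 -0.1727  0.2331] px [ 111   77   85  199 5990]
yaw 0.7885494232177734 pocket [ 0.5526 -0.2549]
held -0.00011873587917017592 0.0001953133772945037 zmin -0.11068649385291851
t 42.45 pos [ 0.5011 -0.1726  0.2333] rot [179.07  -0.03 178.02] F [ 0.6  0.2 -1.2] q6 -17.5 q5 0.88 op 0.0212
(np.float64(0.5538485504817083), np.float64(-0.2553209603517641), np.float64(0.23312439679811733)) -> [-0.555 -0.808 -0.012]
(np.float64(0.5538485504817083), np.float64(-0.2553209603517641), 0.175) -> [-0.556 -0.818  0.569]
(np.float64(0.5538485504817083), np.float64(-0.2553209603517641), 0.118) -> [-0.556 -0.827  1.139]
yaw -0.0154
[130. 151.] 106 [0.6643 0.3265 0.1372] [99. 57. 22.]
[159. 188.] 118 [0.5832 0.2477 0.1423] [16. 25. 41.]
[150. 234.] 122 [0.4791 0.255  0.1427] [51. 53. 54.]
[344. 239.] 52 [ 0.4951 -0.1622  0.1314] [82. 87. 92.]
tray ((0.6305480599403381, -0.22705647349357605), (0.008351864293217659, 0.018449224531650543), 48.06283187866211)
t 42.5 pos [ 0.5012 -0.1726  0.2334] rot [179.08  -0.02 178.04] F [-1.   0.  -1.1] q6 -17.5 q5 0.87 op 0.0212
```

Call:
{"op": "servo_tool", "data": {"rows": [{"offset":[-0.27,-0.4,0],"yaw":0,"claw":1},{"offset":[-0.545,-0.81,0],"yaw":-0.012,"claw":1},{"offset":[-0.545,-0.81,0],"yaw":-0.012,"claw":1},{"offset":[-0.545,-0.81,0],"yaw":-0.012,"claw":1},{"offset":[-0.545,-0.81,0.2],"yaw":-0.012,"claw":1},{"offset":[-0.545,-0.815,0.5],"yaw":-0.012,"claw":1},{"offset":[-0.545,-0.815,0.5],"yaw":-0.012,"claw":1},{"offset":[-0.545,-0.815,0.5],"yaw":-0.012,"claw":1}]}}

```text
time: 43.5
ee_pos: [0.5527, -0.2554, 0.1839]
tcp_rot: [179.1, 0.1, -179.8]
wrist_force: [-0.1, -0.4, -0.9]
opening: 0.0213
grasp_force: 79.4
```

```bash
python3 -c "
from h import *
go((.5525,-.2552,.1185))"
```

```text
t 43.5 pos [ 0.5527 -0.2554  0.1839] rot [ 1.7913e+02  1.0000e-01 -1.7982e+02] F [-0.1 -0.4 -0.9] q6 -25.3 q5 0.83 op 0.0213
(0.5525, -0.2552, 0.1185) -> [ 0.003 -0.008  0.654]
```

Call:
{"op": "servo_tool", "data": {"rows": [{"offset":[0,-0.008,0.2],"yaw":0,"claw":1},{"offset":[0,-0.008,0.4],"yaw":0,"claw":1},{"offset":[0,-0.008,0.6],"yaw":0,"claw":1},{"offset":[0,-0.008,0.65],"yaw":0,"claw":1},{"offset":[0,-0.008,0.65],"yaw":0,"claw":1},{"offset":[0,-0.008,0.65],"yaw":0,"claw":1}]}}

```text
time: 44.25
ee_pos: [0.5531, -0.256, 0.1186]
tcp_rot: [179.1, 0.1, -179.9]
wrist_force: [-0.2, -0.0, -2.0]
opening: 0.0211
grasp_force: 79.5
```

Call:
{"op": "servo_tool", "data": {"rows": [{"offset":[0,0,0],"yaw":0,"claw":0.4},{"offset":[0,0,0],"yaw":0,"claw":0.4},{"offset":[0,0,0],"yaw":0,"claw":0.4},{"offset":[0,0,0],"yaw":0,"claw":0.3},{"offset":[0,0,-0.2],"yaw":0,"claw":0.3},{"offset":[0,0,-0.6],"yaw":0,"claw":0.3},{"offset":[0,0,-1.0],"yaw":0,"claw":0.3},{"offset":[0,0,-1.0],"yaw":0,"claw":0.3},{"offset":[0,0,-1.0],"yaw":0,"claw":0.3}]}}

```text
time: 45.38
ee_pos: [0.5525, -0.2574, 0.2165]
tcp_rot: [179.1, -0.0, -179.9]
wrist_force: [-0.1, 0.1, -0.5]
opening: 0.0598
grasp_force: 0.0
```

Call:
{"op": "servo_tool", "data": {"rows": [{"offset":[-0.02,0.42,0],"yaw":0,"claw":0.3},{"offset":[-0.05,0.84,0],"yaw":0,"claw":0.3},{"offset":[-0.05,0.84,0],"yaw":0,"claw":0.3}]}}

```text
time: 45.75
ee_pos: [0.5571, -0.171, 0.2172]
tcp_rot: [179.0, -0.1, -179.7]
wrist_force: [1.0, 0.2, -0.0]
opening: 0.0595
grasp_force: 0.0
```

Call:
{"op": "servo_tool", "data": {"rows": [{"offset":[-0.02,0.42,0],"yaw":0,"claw":0.3},{"offset":[-0.05,0.84,0],"yaw":0,"claw":0.3},{"offset":[-0.05,0.84,0],"yaw":0,"claw":0.3}]}}

```text
time: 46.12
ee_pos: [0.562, -0.0878, 0.2188]
tcp_rot: [179.1, -0.1, -179.7]
wrist_force: [1.1, -0.1, -0.2]
opening: 0.0598
grasp_force: 0.0
```

Call:
{"op": "servo_tool", "data": {"rows": [{"offset":[-0.02,0.42,0],"yaw":0,"claw":0.3},{"offset":[-0.05,0.84,0],"yaw":0,"claw":0.3},{"offset":[-0.05,0.84,0],"yaw":0,"claw":0.3}]}}

```text
time: 46.5
ee_pos: [0.5669, -0.0044, 0.2201]
tcp_rot: [179.1, -0.1, -179.7]
wrist_force: [-0.4, -0.3, 0.7]
opening: 0.0599
grasp_force: 0.0
```

Call:
{"op": "servo_tool", "data": {"rows": [{"offset":[-0.02,0.42,0],"yaw":0,"claw":0.3},{"offset":[-0.05,0.84,0],"yaw":0,"claw":0.3},{"offset":[-0.05,0.84,0],"yaw":0,"claw":0.3}]}}

```text
time: 46.88
ee_pos: [0.5719, 0.0792, 0.2215]
tcp_rot: [179.1, -0.1, -179.8]
wrist_force: [0.0, -0.7, 0.7]
opening: 0.0596
grasp_force: 0.0
```

Call:
{"op": "servo_tool", "data": {"rows": [{"offset":[-0.02,0.42,0],"yaw":0,"claw":0.3},{"offset":[-0.05,0.84,0],"yaw":0,"claw":0.3},{"offset":[-0.05,0.84,0],"yaw":0,"claw":0.3}]}}

```text
time: 47.25
ee_pos: [0.5769, 0.1629, 0.2229]
tcp_rot: [179.1, -0.0, -179.8]
wrist_force: [-0.6, 0.4, -0.1]
opening: 0.0596
grasp_force: 0.0
```

Call:
{"op": "servo_tool", "data": {"rows": [{"offset":[-0.02,0.42,0],"yaw":0,"claw":0.3},{"offset":[-0.05,0.84,0],"yaw":0.023,"claw":0.3},{"offset":[-0.05,0.84,0],"yaw":0.023,"claw":0.3},{"offset":[-0.05,0.84,0],"yaw":0.023,"claw":0.3}]}}

```text
time: 47.75
ee_pos: [0.5817, 0.2448, 0.2247]
tcp_rot: [179.1, -0.1, 176.0]
wrist_force: [-0.0, -0.4, -0.4]
opening: 0.06
grasp_force: 0.0
```

```bash
python3 ext.py e3; python3 -c "
from h import *
t=(.5825,.2481)
go((*t,.17),(*t,.115),yaw=176)"
```

```text
[159. 188.] 115 [0.5828 0.2474 0.1429] [16. 25. 40.]
[385. 193.] 127 [ 0.6037 -0.2494  0.1417] [49. 14. 16.]
[384. 216.] 125 [ 0.5522 -0.2481  0.1429] [50. 47. 18.]
tray ((0.5279568433761597, -0.2528690695762634), (0.21923726797103882, 0.057275306433439255), 0.8246929049491882)
t 47.8 pos [0.5817 0.2447 0.225 ] rot [179.13  -0.07 175.94] F [-0.1  0.6  0.4] q6 26.5 q5 0.81 op 0.0594
t 47.8 pos [0.5817 0.2447 0.225 ] rot [ 1.7913e+02 -7.0000e-02  1.7594e+02] F [-0.1  0.6  0.4] q6 26.5 q5 0.81 op 0.0594
(0.5825, 0.2481, 0.17) -> [-0.006  0.026  0.55 ]
(0.5825, 0.2481, 0.115) -> [-0.007  0.018  1.1  ]
yaw -0.0003
```

Call:
{"op": "servo_tool", "data": {"rows": [{"offset":[0,0.02,0.2],"yaw":0,"claw":0.3},{"offset":[0,0.026,0.5],"yaw":0,"claw":0.3},{"offset":[0,0.026,0.6],"yaw":0,"claw":0.3},{"offset":[0,0.026,0.6],"yaw":0,"claw":0.3}]}}

```text
time: 48.3
ee_pos: [0.5815, 0.2491, 0.1651]
tcp_rot: [179.1, -0.1, 176.0]
wrist_force: [0.1, 0.2, 0.5]
opening: 0.0594
grasp_force: 0.0
```

Call:
{"op": "servo_tool", "data": {"rows": [{"offset":[0,-0.005,0.25],"yaw":0,"claw":0.3},{"offset":[0,-0.007,0.5],"yaw":0,"claw":0.3},{"offset":[0,-0.007,0.5],"yaw":0,"claw":0.3},{"offset":[0,-0.007,0.5],"yaw":0,"claw":1},{"offset":[0,-0.007,0.5],"yaw":0,"claw":1},{"offset":[0,-0.007,0.5],"yaw":0,"claw":1},{"offset":[0,-0.007,0.5],"yaw":0,"claw":1},{"offset":[0,-0.007,0.5],"yaw":0,"claw":1},{"offset":[0,-0.007,0.5],"yaw":0,"claw":1}], "squeeze": 80}}

```text
time: 49.42
ee_pos: [0.5822, 0.2505, 0.1169]
tcp_rot: [179.0, 0.1, 176.0]
wrist_force: [-0.7, 0.2, 6.5]
opening: 0.0214
grasp_force: 79.0
```

Call:
{"op": "servo_tool", "data": {"rows": [{"offset":[0,0,-0.2],"yaw":0,"claw":1},{"offset":[0,0,-0.5],"yaw":0,"claw":1},{"offset":[0,0,-0.9],"yaw":0,"claw":1},{"offset":[0,0,-0.9],"yaw":0,"claw":1},{"offset":[0,0,-0.9],"yaw":0,"claw":1}]}}

```text
time: 50.05
ee_pos: [0.5814, 0.2488, 0.2046]
tcp_rot: [179.1, -0.1, 176.0]
wrist_force: [0.3, -1.0, -2.2]
opening: 0.021
grasp_force: 78.4
```

Call:
{"op": "servo_tool", "data": {"rows": [{"offset":[0,-0.45,0],"yaw":0,"claw":1},{"offset":[0.4,-0.9,0],"yaw":0,"claw":1},{"offset":[0.8,-0.9,0],"yaw":0,"claw":1},{"offset":[0.8,-0.9,0],"yaw":0,"claw":1}]}}

```text
time: 50.55
ee_pos: [0.4931, 0.1641, 0.2031]
tcp_rot: [179.1, -0.1, 176.0]
wrist_force: [0.4, -0.3, -1.0]
opening: 0.0211
grasp_force: 78.9
```

Call:
{"op": "servo_tool", "data": {"rows": [{"offset":[0,-0.45,0],"yaw":0,"claw":1},{"offset":[0,-0.91,0],"yaw":0,"claw":1},{"offset":[0,-0.91,0],"yaw":0,"claw":1}]}}

```text
time: 50.92
ee_pos: [0.489, 0.0718, 0.2014]
tcp_rot: [179.1, -0.1, 175.8]
wrist_force: [0.2, 0.5, -2.2]
opening: 0.0213
grasp_force: 79.2
```

Call:
{"op": "servo_tool", "data": {"rows": [{"offset":[0,-0.45,0],"yaw":0,"claw":1},{"offset":[-0.22,-0.91,0],"yaw":-0.011,"claw":1},{"offset":[-0.22,-0.91,0],"yaw":-0.011,"claw":1},{"offset":[-0.22,-0.91,0],"yaw":-0.011,"claw":1},{"offset":[-0.22,-0.91,0],"yaw":-0.011,"claw":1}]}}

```text
time: 51.55
ee_pos: [0.5046, -0.0173, 0.2006]
tcp_rot: [179.1, -0.1, 178.1]
wrist_force: [0.4, -0.0, -1.1]
opening: 0.0211
grasp_force: 79.4
```

```bash
python3 held.py h3
```

```text
foot 673 axis x 0.0013560274496396182 y 0.00097798681234142 ztop -0.102653020367127
guard 1023 axis x 0.001368906477258302 y 0.00035416758956088434 ztop -0.06051375099947951
handle 871 axis x -0.0008618635800025694 y -0.0003462310421272225 ztop -0.016034773120480184
t 51.6 pos [ 0.5046 -0.0174  0.2008] rot [179.08  -0.03 178.06] F [-0.2  0.7 -0.9] q6 -0.5 q5 0.92 op 0.0212
(0.5167, -0.0236, 0.2) -> [-0.123 -0.058  0.007]
(0.5167, -0.0236, 0.13) -> [-0.124 -0.07   0.707]
yaw 0.0004
```

Call:
{"op": "servo_tool", "data": {"rows": [{"offset":[-0.1,-0.06,0.2],"yaw":0,"claw":1},{"offset":[-0.1,-0.07,0.5],"yaw":0,"claw":1},{"offset":[-0.1,-0.07,0.7],"yaw":0,"claw":1},{"offset":[-0.1,-0.07,0.7],"yaw":0,"claw":1},{"offset":[-0.1,-0.07,0.7],"yaw":0,"claw":1},{"offset":[-0.1,-0.07,0.7],"yaw":0,"claw":1}]}}

```text
time: 52.35
ee_pos: [0.515, -0.0245, 0.132]
tcp_rot: [179.1, 0.1, 178.0]
wrist_force: [0.4, -0.5, -1.0]
opening: 0.0208
grasp_force: 79.4
```

```bash
python3 -c "
from h import *
go((.5642,-.0258,.13))"
```

```text
t 52.35 pos [ 0.515  -0.0245  0.132 ] rot [1.791e+02 9.000e-02 1.780e+02] F [ 0.4 -0.5 -1. ] q6 -1.2 q5 0.91 op 0.0208
(0.5642, -0.0258, 0.13) -> [-0.492  0.004  0.021]
```

Same pattern as yellow: insert, lift, and stop 7 mm below the mark.

Call:
{"op": "servo_tool", "data": {"rows": [{"offset":[-0.1,0,0.01],"yaw":0,"claw":1},{"offset":[-0.2,0.004,0.01],"yaw":0,"claw":1},{"offset":[-0.28,0.004,0.01],"yaw":0,"claw":1},{"offset":[-0.35,0.004,0.01],"yaw":0,"claw":1},{"offset":[-0.42,0.004,0.01],"yaw":0,"claw":1},{"offset":[-0.49,0.004,0.01],"yaw":0,"claw":1},{"offset":[-0.49,0.004,0.01],"yaw":0,"claw":1},{"offset":[-0.49,0.004,0.01],"yaw":0,"claw":1}]}}

```text
time: 53.35
ee_pos: [0.5633, -0.026, 0.1298]
tcp_rot: [179.1, -0.0, 178.0]
wrist_force: [-0.6, -0.0, -0.8]
opening: 0.0214
grasp_force: 79.4
```

Call:
{"op": "servo_tool", "data": {"rows": [{"offset":[0,0,-0.05],"yaw":0,"claw":1},{"offset":[0,0,-0.1],"yaw":0,"claw":1},{"offset":[0,0,-0.13],"yaw":0,"claw":1},{"offset":[0,0,-0.16],"yaw":0,"claw":1},{"offset":[0,0,-0.2],"yaw":0,"claw":1},{"offset":[0,0,-0.23],"yaw":0,"claw":1},{"offset":[0,0.003,-0.26],"yaw":0,"claw":1},{"offset":[0,0.004,-0.3],"yaw":0,"claw":1},{"offset":[0,0.005,-0.33],"yaw":0,"claw":1},{"offset":[0,0.005,-0.35],"yaw":0,"claw":1},{"offset":[0,0.005,-0.35],"yaw":0,"claw":1},{"offset":[0,0.005,-0.35],"yaw":0,"claw":1}]}}

```text
time: 54.85
ee_pos: [0.5634, -0.0261, 0.1646]
tcp_rot: [179.1, -0.0, 178.0]
wrist_force: [2.2, -1.1, -8.7]
opening: 0.0212
grasp_force: 78.4
```

```bash
python3 chk.py c1
```

```text
t 54.85 pos [ 0.5634 -0.0261  0.1646] rot [179.1   -0.03 177.98] F [ 2.2 -1.1 -8.7] q6 -1.1 q5 0.9 op 0.0212
(0.5667, -0.0254, 0.1717) -> [-0.033  0.009 -0.071]
wrist red 5 [0.0621 0.0625 0.0629]
wrist green 167 [0.0691 0.0698 0.0706]
scene red 25 [0.063  0.0653 0.0661]
scene green 58 [0.0708 0.0724 0.0742]
```

Call:
{"op": "servo_tool", "data": {"rows": [{"offset":[0,0,-0.02],"yaw":0,"claw":1},{"offset":[0,0,-0.04],"yaw":0,"claw":1},{"offset":[0,0,-0.055],"yaw":0,"claw":1},{"offset":[0,0,-0.065],"yaw":0,"claw":1},{"offset":[0,0,-0.07],"yaw":0,"claw":1},{"offset":[0,0,-0.07],"yaw":0,"claw":1},{"offset":[0,0,-0.07],"yaw":0,"claw":1}]}}

```text
time: 55.82
ee_pos: [0.5634, -0.0261, 0.1717]
tcp_rot: [179.1, -0.0, 178.0]
wrist_force: [2.1, -0.5, -10.6]
opening: 0.0208
grasp_force: 78.4
```

```bash
python3 chk.py c2
```

```text
t 55.83 pos [ 0.5634 -0.0261  0.1717] rot [179.09  -0.03 177.98] F [  2.1  -0.5 -10.6] q6 -1.1 q5 0.91 op 0.0208
(0.5667, -0.0254, 0.1717) -> [-0.033  0.008  0.   ]
wrist red 5 [0.0697 0.0703 0.0704]
wrist green 154 [0.0693 0.0699 0.0706]
scene red 24 [0.0701 0.072  0.073 ]
scene green 56 [0.0706 0.0721 0.0736]
```

Call:
{"op": "servo_tool", "data": {"rows": [{"offset":[0,0,0],"yaw":0,"claw":1},{"offset":[0,0,0],"yaw":0,"claw":1},{"offset":[0,0,0],"yaw":0,"claw":1},{"offset":[0,0,0],"yaw":0,"claw":1},{"offset":[0,0,0],"yaw":0,"claw":1},{"offset":[0,0,0],"yaw":0,"claw":1},{"offset":[0,0,0],"yaw":0,"claw":1},{"offset":[0,0,0],"yaw":0,"claw":1},{"offset":[0,0,0],"yaw":0,"claw":1},{"offset":[0,0,0],"yaw":0,"claw":1},{"offset":[0,0,0],"yaw":0,"claw":1},{"offset":[0,0,0],"yaw":0,"claw":1}]}}

```text
time: 57.42
ee_pos: [0.5634, -0.0261, 0.1718]
tcp_rot: [179.1, -0.0, 178.0]
wrist_force: [2.4, -0.1, -10.3]
opening: 0.021
grasp_force: 78.4
```

Call:
{"op": "servo_tool", "data": {"rows": [{"offset":[0,0,0],"yaw":0,"claw":1},{"offset":[0,0,0],"yaw":0,"claw":1},{"offset":[0,0,0],"yaw":0,"claw":1},{"offset":[0,0,0],"yaw":0,"claw":1},{"offset":[0,0,0],"yaw":0,"claw":1},{"offset":[0,0,0],"yaw":0,"claw":1},{"offset":[0,0,0],"yaw":0,"claw":1},{"offset":[0,0,0],"yaw":0,"claw":1}]}}

```text
time: 58.42
ee_pos: [0.5634, -0.0261, 0.1718]
tcp_rot: [179.1, -0.0, 178.0]
wrist_force: [2.0, 1.1, -9.2]
opening: 0.0209
grasp_force: 78.4
```

Call:
{"op": "servo_tool", "data": {"rows": [{"offset":[0,0,0.02],"yaw":0,"claw":1},{"offset":[0,0,0.05],"yaw":0,"claw":1},{"offset":[0,0,0.08],"yaw":0,"claw":1},{"offset":[0,0,0.11],"yaw":0,"claw":1},{"offset":[0,0,0.14],"yaw":0,"claw":1},{"offset":[0,0,0.17],"yaw":0,"claw":1},{"offset":[0,0,0.195],"yaw":0,"claw":1},{"offset":[0,0,0.22],"yaw":0,"claw":1},{"offset":[0,0,0.24],"yaw":0,"claw":1},{"offset":[0,0,0.255],"yaw":0,"claw":1},{"offset":[0,0,0.27],"yaw":0,"claw":1},{"offset":[0,0,0.28],"yaw":0,"claw":1}]}}

```text
time: 59.92
ee_pos: [0.5634, -0.0257, 0.1438]
tcp_rot: [179.1, -0.0, 178.0]
wrist_force: [0.3, -2.2, -5.7]
opening: 0.0211
grasp_force: 78.8
```

Call:
{"op": "servo_tool", "data": {"rows": [{"offset":[0,0,0.01],"yaw":0,"claw":1},{"offset":[0,0,0.02],"yaw":0,"claw":1},{"offset":[0,0,0.03],"yaw":0,"claw":1},{"offset":[0,0,0.05],"yaw":0,"claw":1},{"offset":[0,0,0.08],"yaw":0,"claw":1},{"offset":[0,0,0.11],"yaw":0,"claw":1},{"offset":[0,0,0.13],"yaw":0,"claw":1},{"offset":[0,0,0.13],"yaw":0,"claw":1},{"offset":[0,0,0.13],"yaw":0,"claw":1}]}}

```text
time: 61.05
ee_pos: [0.5635, -0.0255, 0.1309]
tcp_rot: [179.1, -0.0, 178.0]
wrist_force: [0.2, -0.5, -1.3]
opening: 0.0214
grasp_force: 79.7
```

Call:
{"op": "servo_tool", "data": {"rows": [{"offset":[0.2,0,0],"yaw":0,"claw":1},{"offset":[0.4,0,0],"yaw":0,"claw":1},{"offset":[0.58,0,0],"yaw":0,"claw":1},{"offset":[0.58,0,0],"yaw":0,"claw":1},{"offset":[0.58,0,-0.3],"yaw":0,"claw":1},{"offset":[0.58,0.01,-0.75],"yaw":0,"claw":1},{"offset":[0.58,0.01,-0.75],"yaw":0,"claw":1}]}}

```text
time: 61.92
ee_pos: [0.5075, -0.0237, 0.2094]
tcp_rot: [179.1, 0.3, 178.0]
wrist_force: [-0.8, -0.5, -1.5]
opening: 0.0215
grasp_force: 79.8
```

Call:
{"op": "servo_tool", "data": {"rows": [{"offset":[0,-0.4,-0.1],"yaw":0,"claw":1},{"offset":[0,-0.9,-0.3],"yaw":0,"claw":1},{"offset":[0,-0.9,-0.3],"yaw":0,"claw":1}]}}

```text
time: 62.3
ee_pos: [0.5029, -0.1168, 0.2346]
tcp_rot: [179.1, 0.0, 177.8]
wrist_force: [0.3, 0.9, -1.3]
opening: 0.021
grasp_force: 79.7
```

Call:
{"op": "servo_tool", "data": {"rows": [{"offset":[0,-0.4,0],"yaw":0,"claw":1},{"offset":[0,-0.5,0],"yaw":0,"claw":1},{"offset":[0,-0.5,0],"yaw":0,"claw":1},{"offset":[0,-0.5,0],"yaw":0,"claw":1}]}}

```text
time: 62.8
ee_pos: [0.5007, -0.1631, 0.2333]
tcp_rot: [179.1, -0.0, 178.0]
wrist_force: [0.8, 0.1, -0.8]
opening: 0.0214
grasp_force: 79.7
```

```bash
python3 tray.py t3 -.026
```

```text
tray 5464 (0.5066426396369934, -0.2556082010269165) (0.1802002191543579, 0.05668927729129791) 0.8164952993392944 tcp [ 0.5007 -0.1631  0.2333] px [ 100   78   88  192 5464]
yaw 0.8164952993392944 pocket [ 0.5005 -0.2557]
held 0.0009021018873898029 0.0006544937190681721 zmin -0.11167868924346813
t 62.85 pos [ 0.5007 -0.1631  0.2335] rot [179.08  -0.03 178.04] F [-0.7  0.1 -2.1] q6 -16.5 q5 0.88 op 0.0211
(np.float64(0.5017431494472678), np.float64(-0.2560951278871627), np.float64(0.23329671297902077)) -> [-0.042 -0.929 -0.013]
(np.float64(0.5017431494472678), np.float64(-0.2560951278871627), 0.175) -> [-0.043 -0.939  0.57 ]
(np.float64(0.5017431494472678), np.float64(-0.2560951278871627), 0.118) -> [-0.043 -0.948  1.14 ]
yaw -0.0154
```

Call:
{"op": "servo_tool", "data": {"rows": [{"offset":[-0.01,-0.45,0],"yaw":0,"claw":1},{"offset":[-0.02,-0.93,0],"yaw":-0.012,"claw":1},{"offset":[-0.02,-0.93,0],"yaw":-0.012,"claw":1},{"offset":[-0.02,-0.93,0],"yaw":-0.012,"claw":1},{"offset":[-0.02,-0.93,0.2],"yaw":-0.012,"claw":1},{"offset":[-0.02,-0.94,0.5],"yaw":-0.012,"claw":1},{"offset":[-0.02,-0.94,0.5],"yaw":-0.012,"claw":1},{"offset":[-0.02,-0.94,0.5],"yaw":-0.012,"claw":1}]}}

```text
time: 63.85
ee_pos: [0.4996, -0.2566, 0.1835]
tcp_rot: [179.1, 0.1, -179.8]
wrist_force: [-0.6, -0.1, -1.3]
opening: 0.0212
grasp_force: 79.6
```

```bash
python3 -c "
from h import *
go((.4995,-.2564,.1185))"
```

```text
t 63.85 pos [ 0.4996 -0.2566  0.1835] rot [ 1.7912e+02  8.0000e-02 -1.7980e+02] F [-0.6 -0.1 -1.3] q6 -27.8 q5 0.82 op 0.0212
(0.4995, -0.2564, 0.1185) -> [ 0.002 -0.008  0.65 ]
```

Call:
{"op": "servo_tool", "data": {"rows": [{"offset":[0,-0.008,0.2],"yaw":0,"claw":1},{"offset":[0,-0.008,0.4],"yaw":0,"claw":1},{"offset":[0,-0.008,0.6],"yaw":0,"claw":1},{"offset":[0,-0.008,0.65],"yaw":0,"claw":1},{"offset":[0,-0.008,0.65],"yaw":0,"claw":1},{"offset":[0,-0.008,0.65],"yaw":0,"claw":1}]}}

```text
time: 64.6
ee_pos: [0.4998, -0.2572, 0.1185]
tcp_rot: [179.1, 0.1, -179.9]
wrist_force: [0.2, -0.5, -1.0]
opening: 0.0212
grasp_force: 79.7
```

Call:
{"op": "servo_tool", "data": {"rows": [{"offset":[0,0,0],"yaw":0,"claw":0.4},{"offset":[0,0,0],"yaw":0,"claw":0.4},{"offset":[0,0,0],"yaw":0,"claw":0.4},{"offset":[0,0,0],"yaw":0,"claw":0.3},{"offset":[0,0,-0.2],"yaw":0,"claw":0.3},{"offset":[0,0,-0.6],"yaw":0,"claw":0.3},{"offset":[0,0,-1.0],"yaw":0,"claw":0.3},{"offset":[0,0,-1.0],"yaw":0,"claw":0.3},{"offset":[0,0,-1.0],"yaw":0,"claw":0.3}]}}

```text
time: 65.72
ee_pos: [0.4992, -0.2585, 0.2164]
tcp_rot: [179.1, -0.0, -179.9]
wrist_force: [0.7, 0.5, -0.5]
opening: 0.0599
grasp_force: 0.0
```

Call:
{"op": "servo_tool", "data": {"rows": [{"offset":[0.02,0.43,0],"yaw":0,"claw":0.3},{"offset":[0.04,0.86,0],"yaw":0,"claw":0.3},{"offset":[0.04,0.86,0],"yaw":0,"claw":0.3}]}}

```text
time: 66.1
ee_pos: [0.4945, -0.1704, 0.2174]
tcp_rot: [179.0, -0.1, -179.7]
wrist_force: [-0.2, -0.8, -0.5]
opening: 0.0597
grasp_force: 0.0
```

Call:
{"op": "servo_tool", "data": {"rows": [{"offset":[0.02,0.43,0],"yaw":0,"claw":0.3},{"offset":[0.04,0.86,0],"yaw":0,"claw":0.3},{"offset":[0.04,0.86,0],"yaw":0,"claw":0.3}]}}

```text
time: 66.47
ee_pos: [0.4905, -0.0851, 0.2189]
tcp_rot: [179.1, -0.1, -179.7]
wrist_force: [0.0, 0.2, 0.1]
opening: 0.0598
grasp_force: 0.0
```

Call:
{"op": "servo_tool", "data": {"rows": [{"offset":[0.02,0.43,0],"yaw":0,"claw":0.3},{"offset":[0.04,0.86,0],"yaw":0,"claw":0.3},{"offset":[0.04,0.86,0],"yaw":0,"claw":0.3}]}}

```text
time: 66.85
ee_pos: [0.4866, 0.0003, 0.2204]
tcp_rot: [179.1, -0.0, -179.7]
wrist_force: [0.5, -0.4, -1.3]
opening: 0.0596
grasp_force: 0.0
```

Call:
{"op": "servo_tool", "data": {"rows": [{"offset":[0.02,0.43,0],"yaw":0,"claw":0.3},{"offset":[0.04,0.86,0],"yaw":0,"claw":0.3},{"offset":[0.04,0.86,0],"yaw":0,"claw":0.3}]}}

```text
time: 67.22
ee_pos: [0.4826, 0.0859, 0.2218]
tcp_rot: [179.1, -0.0, -179.8]
wrist_force: [0.1, 0.8, -0.8]
opening: 0.0599
grasp_force: 0.0
```

Call:
{"op": "servo_tool", "data": {"rows": [{"offset":[0.02,0.43,0],"yaw":0,"claw":0.3},{"offset":[0.03,0.86,0],"yaw":0,"claw":0.3},{"offset":[0.03,0.86,0],"yaw":0,"claw":0.3}]}}

```text
time: 67.6
ee_pos: [0.4796, 0.1717, 0.2231]
tcp_rot: [179.1, -0.0, -179.8]
wrist_force: [0.4, -0.1, -0.8]
opening: 0.0594
grasp_force: 0.0
```

Call:
{"op": "servo_tool", "data": {"rows": [{"offset":[0.02,0.43,0],"yaw":0,"claw":0.3},{"offset":[0.02,0.86,0],"yaw":0.023,"claw":0.3},{"offset":[0.02,0.86,0],"yaw":0.023,"claw":0.3},{"offset":[0.02,0.86,0],"yaw":0.023,"claw":0.3}]}}

```text
time: 68.1
ee_pos: [0.4775, 0.2557, 0.2249]
tcp_rot: [179.2, -0.1, 176.0]
wrist_force: [0.5, -0.6, 0.0]
opening: 0.0596
grasp_force: 0.0
```

```bash
python3 ext.py e4; python3 -c "
from h import *
t=(.4784,.256)
go((*t,.17),(*t,.115),yaw=176)"
```

```text
[130. 151.] 109 [0.6638 0.3262 0.1372] [107.  62.  24.]
[385. 193.] 125 [ 0.6041 -0.2492  0.1419] [50. 14. 16.]
[384. 216.] 123 [ 0.5531 -0.2487  0.1417] [52. 49. 18.]
[150. 237.] 42 [0.4722 0.2551 0.1413] [67. 69. 71.]
[385. 239.] 127 [ 0.5017 -0.2515  0.1424] [12. 25. 45.]
tray ((0.5280522704124451, -0.25311514735221863), (0.2193920761346817, 0.057632073760032654), 1.1266441345214844)
t 68.15 pos [0.4775 0.2556 0.2251] rot [179.13  -0.06 175.94] F [ 0.7 -0.8  0.2] q6 31.8 q5 0.77 op 0.0599
t 68.15 pos [0.4775 0.2556 0.2251] rot [ 1.7913e+02 -6.0000e-02  1.7594e+02] F [ 0.7 -0.8  0.2] q6 31.8 q5 0.77 op 0.0599
(0.4784, 0.256, 0.17) -> [-0.01  -0.004  0.551]
(0.4784, 0.256, 0.115) -> [-0.01  -0.012  1.101]
yaw -0.0003
```

Call:
{"op": "servo_tool", "data": {"rows": [{"offset":[-0.01,0,0.2],"yaw":0,"claw":0.3},{"offset":[-0.01,-0.004,0.5],"yaw":0,"claw":0.3},{"offset":[-0.01,-0.004,0.6],"yaw":0,"claw":0.3},{"offset":[-0.01,-0.004,0.6],"yaw":0,"claw":0.3}]}}

```text
time: 68.65
ee_pos: [0.478, 0.2569, 0.1652]
tcp_rot: [179.1, -0.1, 176.0]
wrist_force: [-0.0, -0.1, -0.5]
opening: 0.06
grasp_force: 0.0
```

Call:
{"op": "servo_tool", "data": {"rows": [{"offset":[0,-0.005,0.25],"yaw":0,"claw":0.3},{"offset":[0,-0.007,0.5],"yaw":0,"claw":0.3},{"offset":[0,-0.007,0.5],"yaw":0,"claw":0.3},{"offset":[0,-0.007,0.5],"yaw":0,"claw":1},{"offset":[0,-0.007,0.5],"yaw":0,"claw":1},{"offset":[0,-0.007,0.5],"yaw":0,"claw":1},{"offset":[0,-0.007,0.5],"yaw":0,"claw":1},{"offset":[0,-0.007,0.5],"yaw":0,"claw":1},{"offset":[0,-0.007,0.5],"yaw":0,"claw":1}], "squeeze": 80}}

```text
time: 69.78
ee_pos: [0.4786, 0.2582, 0.1168]
tcp_rot: [179.0, 0.1, 176.0]
wrist_force: [-0.3, -0.8, 6.0]
opening: 0.0213
grasp_force: 78.9
```

Call:
{"op": "servo_tool", "data": {"rows": [{"offset":[0,0,-0.2],"yaw":0,"claw":1},{"offset":[0,0,-0.5],"yaw":0,"claw":1},{"offset":[0,0,-0.9],"yaw":0,"claw":1},{"offset":[0,0,-0.9],"yaw":0,"claw":1},{"offset":[0,0,-0.9],"yaw":0,"claw":1}]}}

```text
time: 70.4
ee_pos: [0.4778, 0.2564, 0.2047]
tcp_rot: [179.1, -0.1, 176.0]
wrist_force: [-0.7, 0.6, -2.2]
opening: 0.0212
grasp_force: 78.4
```

Call:
{"op": "servo_tool", "data": {"rows": [{"offset":[0,-0.45,0],"yaw":0,"claw":1},{"offset":[0,-0.92,0],"yaw":0,"claw":1},{"offset":[0,-0.92,0],"yaw":0,"claw":1}]}}

```text
time: 70.78
ee_pos: [0.4708, 0.1623, 0.2026]
tcp_rot: [179.2, -0.2, 175.8]
wrist_force: [-0.2, -0.0, -1.3]
opening: 0.0213
grasp_force: 78.9
```

Call:
{"op": "servo_tool", "data": {"rows": [{"offset":[0,-0.45,0],"yaw":0,"claw":1},{"offset":[-0.1,-0.92,0],"yaw":0,"claw":1},{"offset":[-0.1,-0.92,0],"yaw":0,"claw":1}]}}

```text
time: 71.15
ee_pos: [0.475, 0.0704, 0.2012]
tcp_rot: [179.1, -0.1, 175.8]
wrist_force: [-0.5, -0.2, -1.5]
opening: 0.0209
grasp_force: 79.4
```

Call:
{"op": "servo_tool", "data": {"rows": [{"offset":[-0.15,-0.45,0],"yaw":0,"claw":1},{"offset":[-0.36,-0.92,0],"yaw":-0.011,"claw":1},{"offset":[-0.36,-0.92,0],"yaw":-0.011,"claw":1},{"offset":[-0.36,-0.92,0],"yaw":-0.011,"claw":1},{"offset":[-0.36,-0.92,0],"yaw":-0.011,"claw":1}]}}

```text
time: 71.78
ee_pos: [0.5044, -0.0208, 0.2006]
tcp_rot: [179.1, -0.0, 178.1]
wrist_force: [-0.5, -0.0, -0.6]
opening: 0.0211
grasp_force: 79.5
```

```bash
python3 held.py h4
```

```text
foot 668 axis x 0.0007603901640936966 y 0.0009399192886846482 ztop -0.10260563309836228
guard 1018 axis x 0.0007511751304363004 y 0.0004237301143019123 ztop -0.06052076735073162
handle 858 axis x -0.0009230912364973608 y -0.0009103448407285514 ztop -0.01609242956625673
t 71.83 pos [ 0.5044 -0.0208  0.2007] rot [179.08  -0.03 178.07] F [-0.  -0.1 -1.1] q6 -0.9 q5 0.92 op 0.0212
(0.5167, -0.0236, 0.2) -> [-0.124 -0.024  0.007]
(0.5167, -0.0236, 0.13) -> [-0.125 -0.035  0.707]
yaw 0.0004
```

Call:
{"op": "servo_tool", "data": {"rows": [{"offset":[-0.105,-0.03,0.2],"yaw":0,"claw":1},{"offset":[-0.105,-0.036,0.5],"yaw":0,"claw":1},{"offset":[-0.105,-0.036,0.7],"yaw":0,"claw":1},{"offset":[-0.105,-0.036,0.7],"yaw":0,"claw":1},{"offset":[-0.105,-0.036,0.7],"yaw":0,"claw":1},{"offset":[-0.105,-0.036,0.7],"yaw":0,"claw":1}]}}

```text
time: 72.58
ee_pos: [0.5154, -0.0247, 0.132]
tcp_rot: [179.1, 0.1, 178.0]
wrist_force: [-0.6, -0.4, -0.7]
opening: 0.0211
grasp_force: 79.4
```

```bash
python3 -c "
from h import *
go((.5647,-.0257,.13))"
```

```text
t 72.58 pos [ 0.5154 -0.0247  0.132 ] rot [1.7909e+02 8.0000e-02 1.7800e+02] F [-0.6 -0.4 -0.7] q6 -1.2 q5 0.91 op 0.0211
(0.5647, -0.0257, 0.13) -> [-0.493  0.007  0.021]
```

Call:
{"op": "servo_tool", "data": {"rows": [{"offset":[-0.1,0,0.01],"yaw":0,"claw":1},{"offset":[-0.2,0.006,0.01],"yaw":0,"claw":1},{"offset":[-0.28,0.006,0.01],"yaw":0,"claw":1},{"offset":[-0.35,0.006,0.01],"yaw":0,"claw":1},{"offset":[-0.42,0.006,0.01],"yaw":0,"claw":1},{"offset":[-0.49,0.006,0.01],"yaw":0,"claw":1},{"offset":[-0.49,0.006,0.01],"yaw":0,"claw":1},{"offset":[-0.49,0.006,0.01],"yaw":0,"claw":1}]}}

```text
time: 73.58
ee_pos: [0.5638, -0.026, 0.1298]
tcp_rot: [179.1, -0.0, 178.0]
wrist_force: [-0.1, -0.2, -0.7]
opening: 0.0213
grasp_force: 79.4
```

Call:
{"op": "servo_tool", "data": {"rows": [{"offset":[0,0,-0.05],"yaw":0,"claw":1},{"offset":[0,0,-0.1],"yaw":0,"claw":1},{"offset":[0,0,-0.13],"yaw":0,"claw":1},{"offset":[0,0,-0.16],"yaw":0,"claw":1},{"offset":[0,0,-0.2],"yaw":0,"claw":1},{"offset":[0,0,-0.23],"yaw":0,"claw":1},{"offset":[0,0.003,-0.26],"yaw":0,"claw":1},{"offset":[0,0.004,-0.3],"yaw":0,"claw":1},{"offset":[0,0.005,-0.33],"yaw":0,"claw":1},{"offset":[0,0.005,-0.35],"yaw":0,"claw":1},{"offset":[0,0.005,-0.35],"yaw":0,"claw":1},{"offset":[0,0.005,-0.35],"yaw":0,"claw":1}]}}

```text
time: 75.08
ee_pos: [0.5639, -0.0261, 0.1646]
tcp_rot: [179.1, -0.0, 178.0]
wrist_force: [2.7, -0.9, -8.4]
opening: 0.0213
grasp_force: 78.4
```

```bash
python3 chk.py d1
```

```text
t 75.08 pos [ 0.5639 -0.0261  0.1646] rot [179.1   -0.04 177.98] F [ 2.7 -0.9 -8.4] q6 -1.1 q5 0.9 op 0.0213
(0.5667, -0.0254, 0.1717) -> [-0.028  0.009 -0.071]
wrist red 57 [0.0622 0.0631 0.064 ]
wrist green 213 [0.0691 0.0698 0.0705]
scene red 25 [0.0629 0.0653 0.0668]
scene green 57 [0.0707 0.0722 0.0735]
```

Call:
{"op": "servo_tool", "data": {"rows": [{"offset":[0,0,-0.02],"yaw":0,"claw":1},{"offset":[0,0,-0.04],"yaw":0,"claw":1},{"offset":[0,0,-0.055],"yaw":0,"claw":1},{"offset":[0,0,-0.065],"yaw":0,"claw":1},{"offset":[0,0,-0.07],"yaw":0,"claw":1},{"offset":[0,0,-0.07],"yaw":0,"claw":1},{"offset":[0,0,-0.07],"yaw":0,"claw":1}]}}

```text
time: 76.05
ee_pos: [0.5639, -0.0262, 0.1717]
tcp_rot: [179.1, -0.0, 178.0]
wrist_force: [2.4, -0.6, -9.9]
opening: 0.0212
grasp_force: 78.5
```

```bash
python3 chk.py d2
```

```text
t 76.05 pos [ 0.5639 -0.0262  0.1717] rot [179.09  -0.03 177.98] F [ 2.4 -0.6 -9.9] q6 -1.1 q5 0.91 op 0.0212
(0.5667, -0.0254, 0.1717) -> [-0.028  0.009  0.   ]
wrist red 39 [0.0693 0.0701 0.0711]
wrist green 175 [0.0691 0.0698 0.0706]
scene red 24 [0.0699 0.0725 0.0735]
scene green 54 [0.0709 0.0721 0.0741]
```

Call:
{"op": "servo_tool", "data": {"rows": [{"offset":[0,0,0],"yaw":0,"claw":1},{"offset":[0,0,0],"yaw":0,"claw":1},{"offset":[0,0,0],"yaw":0,"claw":1},{"offset":[0,0,0],"yaw":0,"claw":1},{"offset":[0,0,0],"yaw":0,"claw":1},{"offset":[0,0,0],"yaw":0,"claw":1},{"offset":[0,0,0],"yaw":0,"claw":1},{"offset":[0,0,0],"yaw":0,"claw":1},{"offset":[0,0,0],"yaw":0,"claw":1},{"offset":[0,0,0],"yaw":0,"claw":1},{"offset":[0,0,0],"yaw":0,"claw":1},{"offset":[0,0,0],"yaw":0,"claw":1}]}}

```text
time: 77.65
ee_pos: [0.5639, -0.0261, 0.1718]
tcp_rot: [179.1, -0.0, 178.0]
wrist_force: [2.4, -0.1, -9.7]
opening: 0.0212
grasp_force: 78.5
```

Call:
{"op": "servo_tool", "data": {"rows": [{"offset":[0,0,0],"yaw":0,"claw":1},{"offset":[0,0,0],"yaw":0,"claw":1},{"offset":[0,0,0],"yaw":0,"claw":1},{"offset":[0,0,0],"yaw":0,"claw":1},{"offset":[0,0,0],"yaw":0,"claw":1},{"offset":[0,0,0],"yaw":0,"claw":1},{"offset":[0,0,0],"yaw":0,"claw":1},{"offset":[0,0,0],"yaw":0,"claw":1}]}}

```text
time: 78.65
ee_pos: [0.5639, -0.0262, 0.1718]
tcp_rot: [179.1, -0.0, 178.0]
wrist_force: [1.4, 0.3, -9.1]
opening: 0.0211
grasp_force: 78.5
```

Call:
{"op": "servo_tool", "data": {"rows": [{"offset":[0,0,0.02],"yaw":0,"claw":1},{"offset":[0,0,0.05],"yaw":0,"claw":1},{"offset":[0,0,0.08],"yaw":0,"claw":1},{"offset":[0,0,0.11],"yaw":0,"claw":1},{"offset":[0,0,0.14],"yaw":0,"claw":1},{"offset":[0,0,0.17],"yaw":0,"claw":1},{"offset":[0,0,0.195],"yaw":0,"claw":1},{"offset":[0,0,0.22],"yaw":0,"claw":1},{"offset":[0,0,0.24],"yaw":0,"claw":1},{"offset":[0,0,0.255],"yaw":0,"claw":1},{"offset":[0,0,0.27],"yaw":0,"claw":1},{"offset":[0,0,0.28],"yaw":0,"claw":1}]}}

```text
time: 80.15
ee_pos: [0.5639, -0.0257, 0.1438]
tcp_rot: [179.1, -0.0, 178.0]
wrist_force: [1.1, -1.9, -5.1]
opening: 0.0213
grasp_force: 78.8
```

Call:
{"op": "servo_tool", "data": {"rows": [{"offset":[0,0,0.01],"yaw":0,"claw":1},{"offset":[0,0,0.02],"yaw":0,"claw":1},{"offset":[0,0,0.03],"yaw":0,"claw":1},{"offset":[0,0,0.05],"yaw":0,"claw":1},{"offset":[0,0,0.08],"yaw":0,"claw":1},{"offset":[0,0,0.11],"yaw":0,"claw":1},{"offset":[0,0,0.13],"yaw":0,"claw":1},{"offset":[0,0,0.13],"yaw":0,"claw":1},{"offset":[0,0,0.13],"yaw":0,"claw":1}]}}

```text
time: 81.28
ee_pos: [0.564, -0.0255, 0.1309]
tcp_rot: [179.1, -0.0, 178.0]
wrist_force: [0.5, 0.0, -0.4]
opening: 0.0212
grasp_force: 79.7
```

Call:
{"op": "servo_tool", "data": {"rows": [{"offset":[0.2,0,0],"yaw":0,"claw":1},{"offset":[0.4,0,0],"yaw":0,"claw":1},{"offset":[0.58,0,0],"yaw":0,"claw":1},{"offset":[0.58,0,0],"yaw":0,"claw":1},{"offset":[0.58,0,-0.3],"yaw":0,"claw":1},{"offset":[0.58,0.01,-0.75],"yaw":0,"claw":1},{"offset":[0.58,0.01,-0.75],"yaw":0,"claw":1}]}}

```text
time: 82.15
ee_pos: [0.508, -0.0238, 0.2094]
tcp_rot: [179.1, 0.3, 178.0]
wrist_force: [0.5, 0.7, -1.6]
opening: 0.0211
grasp_force: 79.8
```

Call:
{"op": "servo_tool", "data": {"rows": [{"offset":[0.1,-0.4,-0.1],"yaw":0,"claw":1},{"offset":[0.3,-0.9,-0.3],"yaw":0,"claw":1},{"offset":[0.3,-0.9,-0.3],"yaw":0,"claw":1}]}}

```text
time: 82.52
ee_pos: [0.4726, -0.1156, 0.2351]
tcp_rot: [179.1, 0.1, 177.8]
wrist_force: [0.5, 0.4, -1.3]
opening: 0.0213
grasp_force: 79.7
```

Call:
{"op": "servo_tool", "data": {"rows": [{"offset":[0.1,-0.4,0],"yaw":0,"claw":1},{"offset":[0.3,-0.5,0],"yaw":0,"claw":1},{"offset":[0.3,-0.5,0],"yaw":0,"claw":1},{"offset":[0.3,-0.5,0],"yaw":0,"claw":1}]}}

```text
time: 83.02
ee_pos: [0.4417, -0.1614, 0.2331]
tcp_rot: [179.1, -0.0, 178.0]
wrist_force: [-0.2, 0.1, 0.0]
opening: 0.0211
grasp_force: 79.7
```

```bash
python3 tray.py t4 -.078
```

```text
tray 3447 (0.47792956233024597, -0.2560482621192932) (0.12300948053598404, 0.05651814118027687) 0.8074563145637512 tcp [ 0.4417 -0.1614  0.2331] px [ 109  147   77  125 3447]
yaw 0.8074563145637512 pocket [ 0.4484 -0.2565]
held 0.00043182148172841994 0.0007050091921487478 zmin -0.11101627980968751
t 83.08 pos [ 0.4418 -0.1614  0.2332] rot [179.08  -0.03 178.03] F [ 0.9 -0.2 -1.6] q6 -18.6 q5 0.87 op 0.0212
(np.float64(0.44962775192596033), np.float64(-0.25686405191144207), np.float64(0.23306414767343903)) -> [-0.111 -0.952 -0.014]
(np.float64(0.44962775192596033), np.float64(-0.25686405191144207), 0.175) -> [-0.112 -0.961  0.566]
(np.float64(0.44962775192596033), np.float64(-0.25686405191144207), 0.118) -> [-0.112 -0.97   1.136]
yaw -0.0154
```

Target TCP (0.448, -0.257), so tx ≈ -0.095.

Call:
{"op": "servo_tool", "data": {"rows": [{"offset":[-0.05,-0.45,0],"yaw":0,"claw":1},{"offset":[-0.095,-0.95,0],"yaw":-0.012,"claw":1},{"offset":[-0.095,-0.95,0],"yaw":-0.012,"claw":1},{"offset":[-0.095,-0.95,0],"yaw":-0.012,"claw":1},{"offset":[-0.095,-0.955,0.2],"yaw":-0.012,"claw":1},{"offset":[-0.095,-0.96,0.5],"yaw":-0.012,"claw":1},{"offset":[-0.095,-0.96,0.5],"yaw":-0.012,"claw":1},{"offset":[-0.095,-0.96,0.5],"yaw":-0.012,"claw":1}]}}

```text
time: 84.08
ee_pos: [0.4476, -0.2568, 0.1834]
tcp_rot: [179.1, 0.1, -179.8]
wrist_force: [0.7, 0.9, -0.8]
opening: 0.0209
grasp_force: 79.6
```

```bash
python3 -c "
from h import *
go((.448,-.257,.1185))"
```

```text
t 84.08 pos [ 0.4476 -0.2568  0.1834] rot [ 1.7912e+02  8.0000e-02 -1.7980e+02] F [ 0.7  0.9 -0.8] q6 -30.5 q5 0.8 op 0.0209
(0.448, -0.257, 0.1185) -> [-0.003 -0.012  0.649]
```

Call:
{"op": "servo_tool", "data": {"rows": [{"offset":[0,-0.008,0.2],"yaw":0,"claw":1},{"offset":[0,-0.008,0.4],"yaw":0,"claw":1},{"offset":[0,-0.008,0.6],"yaw":0,"claw":1},{"offset":[0,-0.008,0.65],"yaw":0,"claw":1},{"offset":[0,-0.008,0.65],"yaw":0,"claw":1},{"offset":[0,-0.008,0.65],"yaw":0,"claw":1}]}}

```text
time: 84.82
ee_pos: [0.4477, -0.2574, 0.1184]
tcp_rot: [179.1, 0.1, -179.9]
wrist_force: [0.7, -0.9, -2.1]
opening: 0.0211
grasp_force: 79.8
```

Call:
{"op": "servo_tool", "data": {"rows": [{"offset":[0,0,0],"yaw":0,"claw":0.4},{"offset":[0,0,0],"yaw":0,"claw":0.4},{"offset":[0,0,0],"yaw":0,"claw":0.4},{"offset":[0,0,0],"yaw":0,"claw":0.3},{"offset":[0,0,-0.2],"yaw":0,"claw":0.3},{"offset":[0,0,-0.6],"yaw":0,"claw":0.3},{"offset":[0,0,-1.0],"yaw":0,"claw":0.3},{"offset":[0,0,-1.0],"yaw":0,"claw":0.3},{"offset":[0,0,-1.0],"yaw":0,"claw":0.3}]}}

```text
time: 85.95
ee_pos: [0.4471, -0.2587, 0.2165]
tcp_rot: [179.1, -0.0, -179.9]
wrist_force: [0.3, -1.5, 0.2]
opening: 0.0596
grasp_force: 0.0
```

Call:
{"op": "servo_tool", "data": {"rows": [{"offset":[0.5,0.4,0],"yaw":0,"claw":0.3},{"offset":[0.8,0.9,0],"yaw":0,"claw":0.3},{"offset":[0.8,0.9,0],"yaw":0,"claw":0.3},{"offset":[0.8,0.9,0],"yaw":0,"claw":0.3}]}}

```text
time: 86.45
ee_pos: [0.3671, -0.169, 0.2178]
tcp_rot: [179.1, -0.0, -179.8]
wrist_force: [0.6, -0.2, -0.9]
opening: 0.0595
grasp_force: 0.0
```

```bash
python3 ext.py e5; python3 chk.py f1 | grep scene; python3 - <<'E'
import cv2
p=cv2.imread('pics/e5.png'); cv2.imwrite('pics/e5b.png',cv2.resize(p[90:330,100:430],None,fx=2.3,fy=2.3,interpolation=cv2.INTER_CUBIC))
E
```

```text
[130. 151.] 104 [0.6637 0.3266 0.1374] [101.  58.  22.]
[385. 193.] 126 [ 0.6037 -0.2491  0.1418] [47. 13. 15.]
[384. 216.] 121 [ 0.5532 -0.2485  0.1424] [48. 45. 16.]
[385. 239.] 129 [ 0.5015 -0.2514  0.1418] [11. 22. 41.]
tray ((0.5316503047943115, -0.25259265303611755), (0.21132762730121613, 0.05789739266037941), 1.0529719591140747)
t 86.5 pos [ 0.3673 -0.1693  0.2178] rot [ 179.08   -0.02 -179.85] F [0.9 0.2 0.5] q6 -25.4 q5 0.82 op 0.0598
scene red 29 [0.0406 0.0431 0.0448]
scene green 94 [0.0711 0.0724 0.0746]
```

View pics/e5b.png

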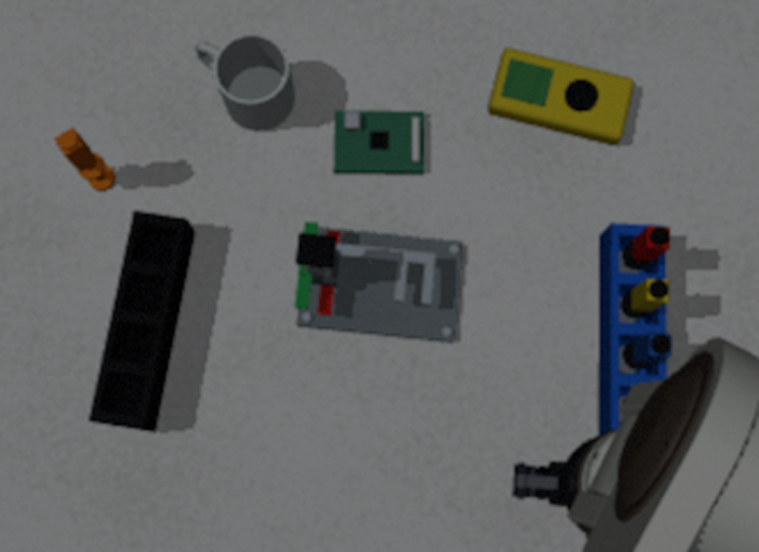

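Red, yellow and blue stand in the tray, and the arm hides white. I'll move clear and check white.

Call:
{"op": "servo_tool", "data": {"rows": [{"offset":[0,0.5,0],"yaw":0,"claw":0.3},{"offset":[0,1,0],"yaw":0,"claw":0.3},{"offset":[0,1,0],"yaw":0,"claw":0.3},{"offset":[0,1,0],"yaw":0,"claw":0.3},{"offset":[0,1,0],"yaw":0,"claw":0.3}]}}

```text
time: 87.22
ee_pos: [0.3669, -0.0699, 0.2198]
tcp_rot: [179.1, -0.0, -180.0]
wrist_force: [-0.4, -0.0, -0.8]
opening: 0.0594
grasp_force: 0.0
```

```bash
python3 ext.py e6
```

```text
[130. 151.] 108 [0.6634 0.3261 0.1367] [99. 56. 21.]
[385. 193.] 126 [ 0.6034 -0.2496  0.1429] [46. 13. 15.]
[384. 216.] 120 [ 0.5528 -0.2495  0.1424] [47. 44. 16.]
[385. 239.] 128 [ 0.5018 -0.251   0.1426] [11. 22. 41.]
tray ((0.553676187992096, -0.2527296841144562), (0.16741937398910522, 0.05788074806332588), 0.7918298840522766)
t 87.28 pos [ 0.3669 -0.0699  0.2199] rot [ 179.09   -0.01 -179.96] F [-0.1 -0.3  0.7] q6 -11.5 q5 0.89 op 0.0596
```

```bash
python3 - <<'E'
from h import *
np.set_printoptions(precision=4,suppress=True)
p,d=snap('scene','z1'); X=cloud('scene',d); Z=X[...,2]
m=(d>0)&(Z>.125)&(Z<.155)&(abs(X[...,1]+.255)<.04)&(X[...,0]>.4)&(X[...,0]<.65)
n,l,st,c=cv2.connectedComponentsWithStats(m.astype(np.uint8))
for k in range(1,n):
    if st[k,4]>8: print(c[k],st[k,4],np.median(X[l==k],0),X[l==k][:,2].max(),p[l==k].mean(0))
cv2.imwrite('pics/z1b.png',cv2.resize(p[70:190,110:260,::-1],None,fx=5,fy=5))
E
```

```text
[195.76  94.1 ] 100 [ 0.4538 -0.2507  0.1378] 0.14684973709471505 [101.42 101.93 101.16]
[184.2885 102.2308] 104 [ 0.5062 -0.2493  0.1376] 0.14695557624118427 [38.2981 52.75   76.9712]
[172.7069 111.3017] 116 [ 0.5589 -0.2468  0.1376] 0.1474728102792242 [96.2672 88.3793 44.3621]
[159.3306 120.3548] 124 [ 0.6092 -0.2477  0.1381] 0.14705458671561106 [90.3226 34.9194 33.4274]
```

View pics/z1b.png

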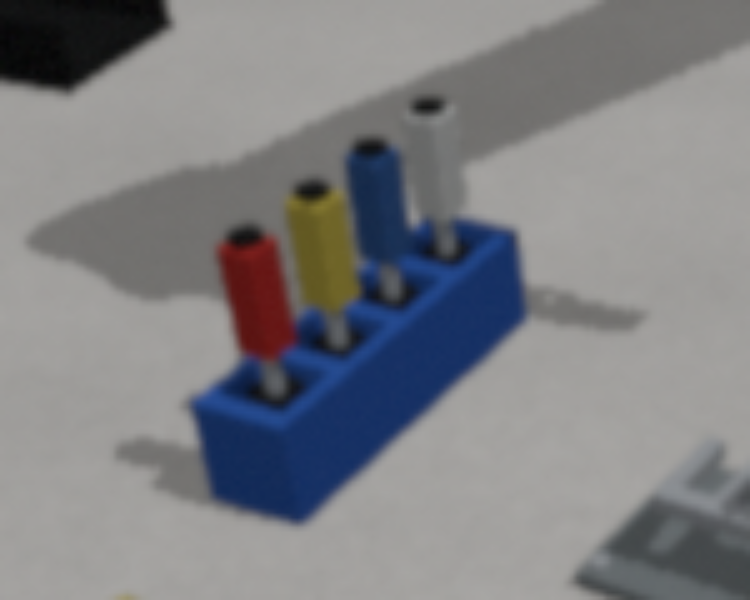

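All four stand upright in the blue tray, and the arm is clear.

```bash
python3 -c "
from workcell import *
print(job_done())"
```

```text
the job is handed in; nothing more can be done
None
```

All four extractors were there; I proof-pulled them in order (red, yellow, blue, white), held each at the mark for at least two seconds and eased the fork home, then stood them foot down in the blue holder. The job is handed in at about 87 s; no verdict came back.

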